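Comb the scattered markers into the pen bay with the desk rake

TASK

Tidy the three markers that lie scattered in front of the pen bay (not the pens beyond the hole punch at the left): take the wooden desk rake by its grip and, with the rake alone, comb them over the desk into the low bay, so that they lie flat in parallel rows across it, fully inside. Then stand the rake on the desk clear of the bay, and shut the bay's hinged lid. Do not touch the markers with the gripper, and leave the small office things among them where they are.

Things in the scene. Friction and masses are not known exactly. Their poses are not given: they have to be found in the camera images.
- rake_grip (a point): centre of the upright square grip of the loose wooden desk rake (150 g), 78 mm above the desk as it stands by itself. x points forward to the toothed head, y along the head, z up. Grip post 28 x 28, from 53 to 97 mm above the desk, takes the fingers either way round; below it a bridge 26 wide runs to the head and to a heel 44 wide standing 34 mm behind; overall it reaches 43 mm behind and 45 mm in front
- rake_front (a point): foot of the middle of the rake head's flat front face: 45 mm in front of rake_grip and 78 mm below it, at desk level while the rake stands; same axes. Head: 110 wide (y, centred), 12 thick, its bar 36 high; seven teeth with gaps of 9 mm reach down to the desk. Heel and head leave 60 mm free between them under the bridge (41 mm high). The handle of a fixed paper trimmer stands behind and right of its first place
- marker_a: black capped marker lying on the desk, at first on the right; 125 long (y), 16 wide (x), 18 high; slides, does not roll; about 20 g; origin at the centre of its underside; z up
- marker_b: black capped marker lying on the desk, at first in the middle; size and frame as marker_a
- marker_c: grey and white capped marker lying on the desk, at first on the left; size and frame as marker_a
- bay_in (a point): centre, at desk level, of the pen bay: a U of three low grey walls fixed to the desk, which is its floor. x points from the open mouth to the back wall, y along that wall. Inside 170 wide (y), 64 deep (x -32 at the mouth to 32); walls 6 thick, 24 high. Two wings flare out from the mouth by 0.6 rad to x -60, y +-110. The markers belong in it along y, one behind another
- bay_lid (a joint): hinge of the bay's aluminium lid, rad: 0 = shut flat on the walls, 1.57 = upright. The hinge line runs along the bay's y at x = 35 mm, 25 mm above the desk. Stiff (about 0.045 N m): the lid stays where it is left; pushing it from behind the back wall towards the mouth, then down, shuts it
- lid_edge (a point): middle of the lid's free edge on its outer face, 71 mm from the hinge line, the outer face 4 mm above the hinge line when shut. Lid 182 wide, 4 thick. A lip 162 wide along this edge points down when shut, to 10 mm above the desk, closing the mouth: it lands on any marker that sticks out
- staple_box_a: bystander: small cardboard staple box 41 (x) x 74 (y) x 27 high; origin at the centre of its underside. Left of it, from world y = 0.53 m on, lies a fixed hole punch 73 mm high
- staple_box_b: bystander: small cardboard staple box 37 (x) x 62 (y) x 31 high; origin at the centre of its underside
- clip_box: bystander: flat cardboard paper-clip box 53 (x) x 75 (y) x 21 high; origin at the centre of its underside
- eraser: bystander: eraser 23 (x) x 52 (y) x 13 high; origin at the centre of its underside
- staple_remover: bystander: staple remover 39 (x) x 56 (y) x 20 high; origin at the centre of its underside
There are look-alikes about, which are no part of the job. Of the things that look like the part that bears rake_grip, the larger one is meant.

How it is judged (in metres and radians):
On the way:
1. the three markers lie flat and parallel inside the bay while the lid is still open (x of marker_a in the frame of bay_in between -0.028 and 0.028 m and y of marker_a in the frame of bay_in between -0.026 and 0.026 m and angle between the y axis of each of marker_a, marker_b, marker_c and the y axis of bay_in, either way round below 0.15 rad and height (world z) of each of marker_a, marker_b, marker_c below 0.008 m and x of marker_b in the frame of bay_in between -0.028 and 0.028 m and y of marker_b in the frame of bay_in between -0.026 and 0.026 m and x of marker_c in the frame of bay_in between -0.028 and 0.028 m and y of marker_c in the frame of bay_in between -0.026 and 0.026 m and value of joint bay_lid above 0.5 rad), for 0.2 s.
At the end, for the whole second after the job is handed in: All three markers lie flat inside the bay (centre within 28 mm of its centre in depth, 26 mm across), parallel to its back wall within 0.15 rad; lid shut (below 0.06 rad); rake standing on the desk, not touching the bay, grip point over 110 mm from its centre; all at rest (x of marker_a in the frame of bay_in between -0.028 and 0.028 m and y of marker_a in the frame of bay_in between -0.026 and 0.026 m and angle between the y axis of each of marker_a, marker_b, marker_c and the y axis of bay_in, either way round below 0.15 rad and height (world z) of each of marker_a, marker_b, marker_c below 0.008 m and x of marker_b in the frame of bay_in between -0.028 and 0.028 m and y of marker_b in the frame of bay_in between -0.026 and 0.026 m and x of marker_c in the frame of bay_in between -0.028 and 0.028 m and y of marker_c in the frame of bay_in between -0.026 and 0.026 m and linear speed of each of marker_a, marker_b, marker_c, rake below 0.02 m/s and value of joint bay_lid below 0.06 rad and angle between rake_grip's own z axis and vertical below 0.15 rad and height (world z) of rake_grip between 0.068 and 0.09 m and horizontal distance between rake_grip and bay_in above 0.11 m and contact force between rake and bay below 0.05 N).
It fails at once if the gripper or arm touches a marker (contact force between any of the fingers, the arm and marker_a above 0.3 N or contact force between any of the fingers, the arm and marker_b above 0.3 N or contact force between any of the fingers, the arm and marker_c above 0.3 N).
It fails at once if a bystander is shifted by more than 20 mm (distance of any of staple_box_a, staple_box_b, clip_box, eraser, staple_remover from where it was at the start of the episode above 0.02 m).
It fails at once if a marker is lifted off the desk (height (world z) of any of marker_a, marker_b, marker_c above 0.04 m).
It also fails if it takes over 72 s, if anything falls off the work surface, if the arm or the gripper's body presses on something with over 40 N, if the wrist force passes 120 N, or if a joint passes its speed limit or range.

ROBOT

A 6-joint arm with a two-finger parallel gripper is mounted at the origin on a cart in front of the work surface, level with it; the furniture and walls round the work are solid. World frame = base frame: x ahead of the robot, y to its left, z up, the work surface at z = 0. Lengths are in mm, angles in rad, forces in N, time in s.
With the tool pointing down it reaches from about 350 to 975 mm from the base axis. Payload 7.1 kg.
Tool frame: the origin (TCP) lies on the mounting face of the last link; the fingertips stand 182 mm ahead of it and the grasp point (between the pads) lies 163 mm ahead of it (ctrl.tip_reach is the distance from the TCP to the fingertips, in mm); z points along the fingers, y is the direction in which the jaws open and shut (so a half turn about z gives the same grasp; the last joint's range is limited). The gripper opens to 88 mm and grips with 3 to 60 N. Pads are 20 mm wide; open, the fingers measure 115 mm over their backs; the gripper's body (75 mm by 178 mm) begins 61 mm behind the grasp point.
Start: joints at [-1.258, 0.423, 1.63, -0, 1.089, -0.019], TCP at [203.608, -590.889, 404.675] pointing down, gripper open.
Joint ranges: [-3, 3], [-0.9, 2.11], [0.09, 2.58], [-1.31, 4.45], [0.11, 2.69], [-2.54, 2.54]. Speed limits (rad/s): [2.39, 2.39, 3.01, 3.14, 3.14, 3.14].

INTERFACE

Orientations are given as a rotation vector (axis times angle).
In Python, from workcell import ctrl gives the robot as it stands.
- The arm moves only by the tool jog_arm, never from a script. Its argument "steps" is a list that holds one entry, the list of rows, each a list of 7 numbers: the shift along the tool's x, y, z in m, then the turn, a rotation vector about the tool's x, y, z in degrees, then the gripper's target within -1 to 1 (shut at 1, half-way at 0, fully open at -1). A call has 1 to 20 rows; each row shifts and turns the commanded pose from where the row before left it, along the tool's axes as they then stand; what a row does not reach is not made up. A row lasts 1/12 s, in which the tool goes at most 41.7 mm and 7.16 degrees, less where a joint would pass 70% of its speed; a pose out of reach is approached as far as the arm can. A call is refused whole if a number of a shift passes 0.0417 or a number of a turn 7.16, either way. A call with a gripper value outside its range is refused whole. The fingers move at their own pace and stop on an object; the grip force is fixed at half the most. Time passes only in rows, so rows that do not move let the fingers close. It gives the time, the measured TCP pose, the force and the opening at its end, in the units of the state.
- ctrl.get_obs(): the state, without advancing time (a new reading comes with each control period).
- ctrl.get_image(name): name is "side" or "top"; returns the picture (480x640x3 uint8, red, green, blue); there is no depth.
- ctrl.camera_info(name): a dict with "fx", "fy", "cx", "cy" (pixels), "dist" ([k1, k2, p1, p2, k3] as OpenCV has them; the pictures are not rectified), "origin" and "attitude" of the camera in the world. Camera axes: x right, y down, z forward; pixel columns grow to the right and rows downward; lengths in mm; the calibration is good to about 2 mm. A picture is of the moment at which its call begins. camera_info takes no time and is no camera call.
- ctrl.close_job(): hands the job in, once; it reports no verdict.
Trained networks look in the newest picture that a camera, given by its name, has taken for a name from the list of things; names that differ only in an ending like _2 or _b are one class to them, and where a whole thing is asked for, a point or a joint stands for the part that bears it (a point fixed in the world has none). Each returns a list of dicts, best first, with "p" (0 to 1); they miss things now and then, are a little off and sometimes report something else, mostly with a low value. They report only what shows in the picture. A call takes as long as a camera call. They do not tell look-alikes from the thing itself.
- ctrl.look_for(thing, camera): "bbox" ([left, top, right, bottom] in pixels, round what is visible of it).
- ctrl.trace(thing, camera): "pixels" (480x640 bool, what is visible of it) and "bbox" ([left, top, right, bottom] in pixels, round what is visible of it).
- ctrl.landmark_of(thing, camera): "uv" ([column, row] in pixels: a listed point, or the origin of a listed thing).
The state is a dict: "t": time; "qpos": joint angles; "qvel": joint speeds; "joint_torque": joint torques, N m; "ee_pos": TCP position; "orientation": TCP orientation; "ft_force": force on the tool from outside, world axes, zero at the start; "moment": the same for the moment, N m; "width": finger opening in mm.
Only numpy, scipy, OpenCV 4.12 (cv2) and the standard library are available. Lean on these libraries where they do the work, as an engineer would, in place of code of your own. Each camera call takes 0.05 s, during which the arm holds its last target.

## Working session

There is one attempt and no reset: what is moved stays moved. The work goes in short steps, Python scripts to look and compute and a tool call to move; the robot and the scene stay as the last step left them, time stands still between calls to the robot, and variables do not carry over. Pictures are saved under pics/ and viewed, and the job is handed in when it is done.

Besides the shell and the picture viewer there is one more tool, called in YAML: its name, and indented under it one key for each argument. jog_arm: Moves the arm, as the interface text tells. Its arguments: {"type":"object","properties":{"steps":{"type":"array"}},"required":["steps"]}

```bash
ls; mkdir -p pics; python3 - <<'E'
from workcell import ctrl
import cv2
print(ctrl.get_obs())
for n in("top","side"):
    print(n,ctrl.camera_info(n))
    cv2.imwrite(f"pics/{n}0.png",ctrl.get_image(n)[:,:,::-1])
E
```

```text
pics
{'t': 0.0, 'qpos': array([-1.25800908e+00,  4.23855111e-01,  1.63069151e+00,  1.76431106e-05,
        1.08859672e+00, -1.89522822e-02]), 'qvel': array([-0.00066019,  0.00053275,  0.0004749 ,  0.00027294, -0.00127533,
        0.00064363]), 'joint_torque': array([-1.41926455e-03, -5.44631946e+01, -2.73665839e+01,  6.41400623e-02,
        2.28069664e-02, -1.35640639e-04]), 'ee_pos': array([ 203.52379334, -590.63941532,  403.89197725]), 'orientation': array([-3.09696160e+00, -5.18442717e-01,  3.32136155e-04]), 'ft_force': array([-0.5870599 ,  0.54027064, -0.84028719]), 'moment': array([-0.02573263,  0.0005795 ,  0.02318072]), 'width': 87.58985676398932}
top {'fx': 556.6325215826238, 'fy': 556.6325215826238, 'cx': 325.944973932018, 'cy': 243.553604162186, 'dist': array([-0.12554047,  0.        ,  0.        ,  0.        ,  0.        ]), 'origin': array([ 441.11875662,  207.754632  , 1155.30273693]), 'attitude': array([-2.18560882,  2.13339438, -0.15930262])}
side {'fx': 548.1304329954688, 'fy': 548.1304329954688, 'cx': 313.30455297605374, 'cy': 244.86900282051926, 'dist': array([-0.0085938,  0.       ,  0.       ,  0.       ,  0.       ]), 'origin': array([444.29840096, 992.19485662, 458.75915169]), 'attitude': array([-0.19895052,  2.55771953, -1.64611775])}
```

View pics/top0.png

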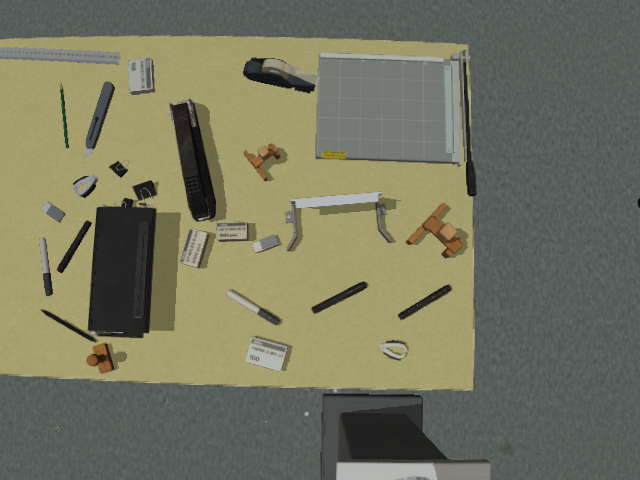

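View pics/side0.png

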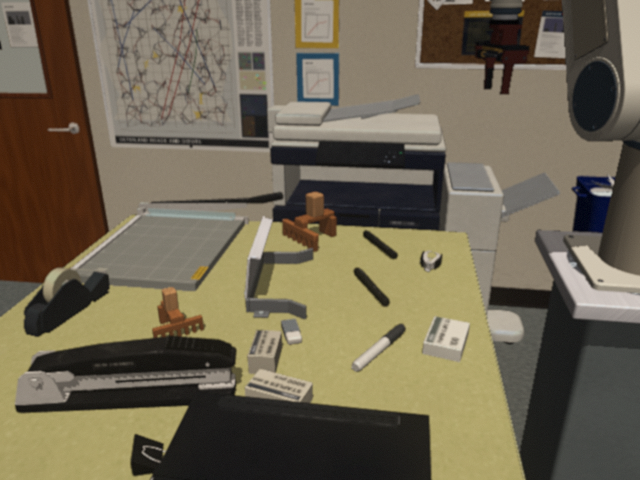

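```bash
cat > h.py <<'E'
from workcell import ctrl
import cv2, numpy as np
from scipy.spatial.transform import Rotation as R
CI={n:ctrl.camera_info(n) for n in("top","side")}
def K(c): return np.array([[c["fx"],0,c["cx"]],[0,c["fy"],c["cy"]],[0,0,1.]])
def w(n,uv,z):
    c=CI[n]; p=cv2.undistortPoints(np.array(uv,float).reshape(-1,1,2),K(c),c["dist"]).reshape(-1,2)
    d=np.c_[p,np.ones(len(p))]@R.from_rotvec(c["attitude"]).as_matrix().T
    o=c["origin"]; return (o+d*((z-o[2])/d[:,2])[:,None])[:,:2]
def px(n,P):
    c=CI[n]; M=R.from_rotvec(c["attitude"]).as_matrix().T
    return cv2.projectPoints(np.array(P,float).reshape(-1,1,3),cv2.Rodrigues(M)[0],-M@c["origin"],K(c),c["dist"])[0].reshape(-1,2)
def rect(mask,z,n="top"):
    ys,xs=np.nonzero(mask); P=w(n,np.c_[xs,ys],z).astype(np.float32)
    (cx,cy),(a,b),t=cv2.minAreaRect(P); 
    if a<b: a,b,t=b,a,t-90
    # yaw of y axis = long axis; give yaw of short (x) axis in (-90,90]
    yaw=t-90
    yaw=(yaw+90)%180-90
    return round(cx,1),round(cy,1),round(a),round(b),round(yaw,1)
E
python3 - <<'E'
from h import *
im=ctrl.get_image("top"); cv2.imwrite("pics/rk.png",cv2.resize(im[180:340,200:480],None,fx=2.8,fy=2.8,interpolation=cv2.INTER_CUBIC)[:,:,::-1])
for t,z in (("marker_a",9),("staple_box_a",27),("staple_remover",10),("clip_box",21),("eraser",13)):
    for r in ctrl.trace(t,"top"): print(t,round(r["p"],2),np.round(r["bbox"]),rect(r["pixels"],z))
for t in("rake_grip","rake_front","bay_in","lid_edge","bay_lid"):
    for r in ctrl.landmark_of(t,"top"): print(t,round(r["p"],2),r["uv"],[w("top",r["uv"],z).round(1).tolist() for z in(0,78,97)])
    for r in ctrl.landmark_of(t,"side"): print("  side",t,round(r["p"],2),r["uv"],[w("side",r["uv"],z).round(1).tolist() for z in(0,78)])
print(ctrl.get_obs()["t"])
E
```

```text
marker_a 0.95 [314. 281. 365. 314.] (484.3, 163.6, 122, 16, 27.8)
marker_a 0.71 [398. 285. 449. 319.] (476.9, -13.6, 126, 19, 31.5)
marker_a 0.7 [227. 291. 281. 323.] (458.1, 338.7, 122, 15, -29.1)
staple_box_a 0.93 [216. 222. 249. 244.] (612.9, 385.3, 69, 42, 1.4)
staple_box_a 0.77 [178. 227. 208. 270.] (575.5, 463.5, 77, 45, 76.6)
clip_box 0.57 [247. 333. 287. 370.] (366.5, 308.9, 80, 54, -12.3)
eraser 0.77 [252. 238. 276. 250.] (589.3, 319.3, 51, 25, 20.2)
eraser 0.4 [176. 229. 208. 265.] (578.3, 466.8, 77, 47, 75.3)
rake_grip 0.9 [263.2, 149.9] [[[795.0, 332.0]], [[771.1, 323.6]], [[765.2, 321.5]]]
rake_grip 0.68 [443.7, 231.8] [[[626.8, -56.5]], [[614.2, -38.7]], [[611.2, -34.3]]]
rake_grip 0.15 [266.8, 349.3] [[[373.5, 308.7]], [[378.1, 301.9]], [[379.2, 300.2]]]
  side rake_grip 0.79 [313.9, 202.3] [[[647.8, -252.2]], [[613.2, -40.6]]]
  side rake_grip 0.62 [167.4, 299.6] [[[814.7, 248.3]], [[751.7, 374.8]]]
rake_front 0.84 [256.3, 165.7] [[[759.5, 345.3]], [[738.0, 336.0]], [[732.8, 333.7]]]
rake_front 0.65 [425.2, 223.1] [[[644.4, -16.9]], [[630.7, -1.7]], [[627.3, 2.0]]]
  side rake_front 0.63 [295.2, 244.3] [[[646.0, -1.6]], [[611.7, 167.4]]]
  side rake_front 0.6 [178.2, 336.3] [[[755.5, 348.8]], [[702.6, 458.2]]]
bay_in 0.17 [263.4, 244.5] [[[590.0, 323.3]], [[580.0, 315.5]], [[577.5, 313.6]]]
  side bay_in 0.59 [273.9, 284.4] [[[650.7, 170.7]], [[615.6, 310.4]]]
lid_edge 0.72 [335.8, 192.2] [[[705.8, 174.1]], [[688.0, 176.3]], [[683.6, 176.9]]]
  side lid_edge 0.9 [256.8, 231.4] [[[740.2, -55.7]], [[689.9, 122.5]]]Traceback (most recent call last):
  File "<stdin>", line 6, in <module>
ValueError: it knows: bay_in, clip_box, eraser, lid_edge, marker, rake_front, rake_grip, staple_box, staple_remover
```

View pics/rk.png

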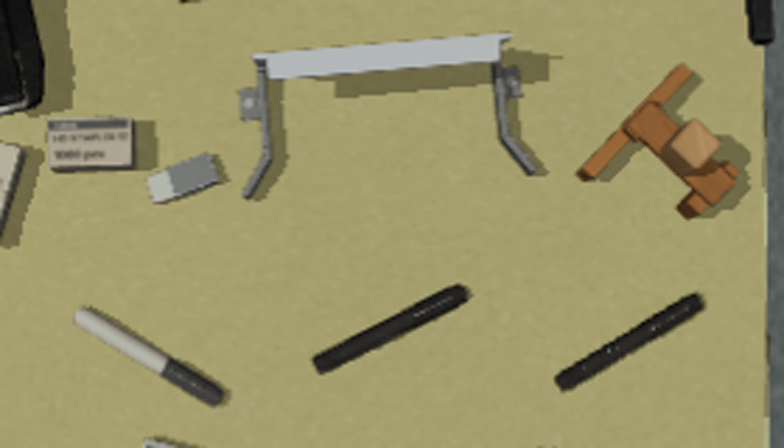

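```bash
python3 - <<'E'
from h import *
P=lambda L:[(200+a/2.8,180+b/2.8) for a,b in L]
def q(L,z): return w("top",P(L),z).round(1).tolist()
print("head",q([(578,175),(685,66)],36)); print("grip",q([(696,142)],97))
print("bends",q([(269,155),(503,135)],24)); print("tips",q([(248,196),(533,173)],24))
print("lidtop L/R z96",q([(256,56),(510,36)],96))
im=ctrl.get_image("top"); c=cv2.resize(im[180:270,270:410],None,fx=5.5,fy=5.5,interpolation=cv2.INTER_CUBIC);cv2.imwrite("pics/bay.png",c[:,:,::-1])
for r in ctrl.trace("staple_remover","top"): print(r["p"],r["bbox"],rect(r["pixels"],15))
for r in ctrl.trace("lid_edge","top"): print(r["p"],r["bbox"])
E
```

```text
head [[596.8, 28.8], [680.2, -50.7]]
grip [[613.6, -44.0]]
bends [[607.6, 254.5], [626.9, 82.7]]
tips [[576.9, 268.9], [599.2, 60.3]]
lidtop L/R z96 [[666.1, 262.7], [685.1, 86.4]]
0.83 [379.5, 342.1, 409.9, 359.5] (378.6, 53.3, 57, 40, 0.9)
0.48 [178.5, 226.9, 206.4, 268.3] (577.6, 465.9, 76, 46, 75.7)
0.85 [292.7, 190.0, 381.0, 210.6]
```

View pics/bay.png

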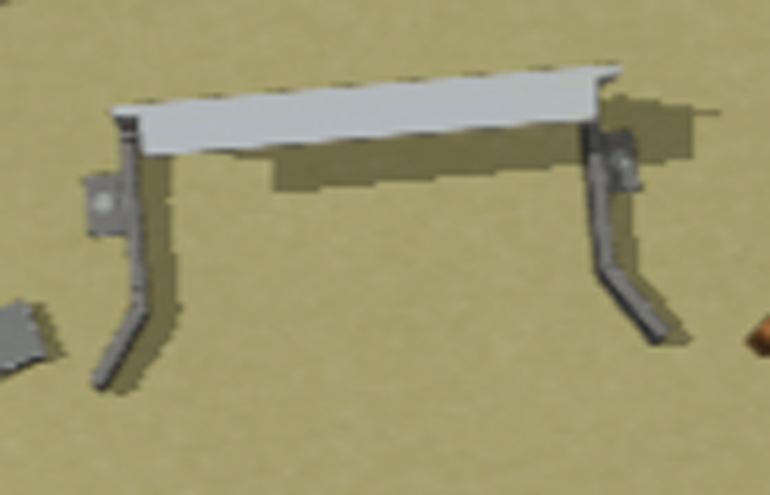

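```bash
cat >> h.py <<'E'
B=np.array([649.,171.5]);BY=np.radians(6.2)
def bay(x,y,z):
    c,s=np.cos(BY),np.sin(BY); return [B[0]+c*x-s*y,B[1]+s*x+c*y,z]
def inbay(p,yaw=None):
    c,s=np.cos(BY),np.sin(BY); d=np.array(p[:2])-B
    return (c*d[0]+s*d[1]).round(1),(-s*d[0]+c*d[1]).round(1)
def state():
    o=ctrl.get_obs(); M=R.from_rotvec(o["orientation"]).as_matrix()
    return o["ee_pos"],np.degrees(np.arctan2(M[1,1],M[0,1])),np.degrees(np.arccos(-M[2,2])),o
def rows(poses,g,nd=1):
    """poses: list of (x,y,z,psi_deg) psi = yaw of tool y; first is the present commanded one. Rounded, with error carried"""
    x=np.array(poses[0][:3],float);psi=float(poses[0][3]);out=[]
    for p in poses[1:]:
        c,s=np.cos(np.radians(psi)),np.sin(np.radians(psi))
        d=np.array(p[:3])-x
        ty=c*d[0]+s*d[1]; tx=-s*d[0]+c*d[1]; tz=-d[2]
        r=np.round([tx/1000,ty/1000,tz/1000],3+nd); t=round(-(p[3]-psi),1)
        assert abs(r).max()<=.0417 and abs(t)<=7.16,(r,t)
        out.append([float(v) for v in r]+[0,0,t,g])
        tx,ty,tz=r*1000; x=x+np.array([-s*tx+c*ty,c*tx+s*ty,-tz]); psi-=t
    return out
def line(p,q,n): return [tuple(np.array(p)+(np.array(q)-np.array(p))*i/n) for i in range(1,n+1)]
def show(r):
    print("["+",\n".join("["+",".join(f"{v:g}" for v in x)+"]" for x in r)+"]",len(r))
E
python3 - <<'E'
from h import *
# handle tip triangulation
from scipy.optimize import least_squares
f=lambda P:np.r_[px("top",[P])[0]-[471,190],px("side",[P])[0]-[281,197]]
s=least_squares(f,[700,-90,80]);print("handle tip",s.x,s.fun)
im=ctrl.get_image("top").copy()
ps=[bay(*q) for q in[(-60,110,24),(-32,85,24),(32,85,24),(32,-85,24),(-32,-85,24),(-60,-110,24)]]
L=px("top",ps);cv2.polylines(im,[np.round(L*8).astype(int)],False,(255,0,0),1,shift=3)
cv2.imwrite("pics/bay2.png",cv2.resize(im[180:270,270:410],None,fx=5.5,fy=5.5,interpolation=cv2.INTER_NEAREST)[:,:,::-1])
p,psi,_,_=state();print(p,psi)
a=(*p,psi);b=(613.6,-41.5,330,46.4)
show(rows([a]+line(a,b,20),-1))
E
```

```text
handle tip [699.33123055 -99.07187476  65.55077741] [ 0.27682549  2.09791659 -2.21340114 -0.35942119]
[ 203.60843933 -590.88996493  404.68626546] -70.98992471047629
[[0.0283,-0.0193,0.0037,0,0,-5.9,-1],
[0.0302,-0.0163,0.0038,0,0,-5.8,-1],
[0.0316,-0.0131,0.0037,0,0,-5.9,-1],
[0.0329,-0.0098,0.0037,0,0,-5.9,-1],
[0.0337,-0.0064,0.0038,0,0,-5.8,-1],
[0.0341,-0.003,0.0037,0,0,-5.9,-1],
[0.0343,0.0006,0.0037,0,0,-5.9,-1],
[0.034,0.004,0.0038,0,0,-5.9,-1],
[0.0334,0.0076,0.0037,0,0,-5.8,-1],
[0.0325,0.0109,0.0037,0,0,-5.9,-1],
[0.0312,0.0142,0.0038,0,0,-5.9,-1],
[0.0296,0.0173,0.0037,0,0,-5.8,-1],
[0.0277,0.0202,0.0037,0,0,-5.9,-1],
[0.0255,0.023,0.0038,0,0,-5.9,-1],
[0.0229,0.0254,0.0037,0,0,-5.8,-1],
[0.0203,0.0277,0.0037,0,0,-5.9,-1],
[0.0173,0.0295,0.0038,0,0,-5.9,-1],
[0.0142,0.0312,0.0037,0,0,-5.9,-1],
[0.0109,0.0325,0.0038,0,0,-5.8,-1],
[0.0076,0.0335,0.0037,0,0,-5.9,-1]] 20
```

View pics/bay2.png

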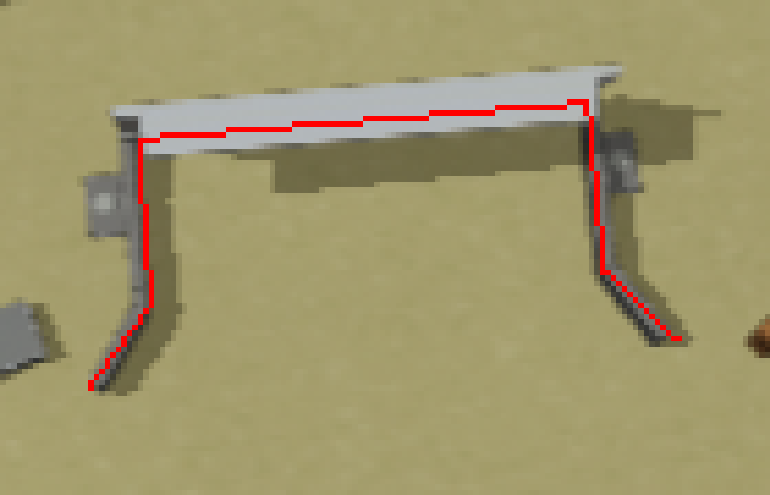

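Rake candidates are the one at (437,230), with a head about 53 px long (110 mm), and the one at (263,160), with a head about 35 px long. The right one fits both "larger" and "trimmer handle behind right", and the enlarged crop confirms it. I'm moving above it now.

jog_arm:
  steps:
    - [[0.0283, -0.0193, 0.0037, 0, 0, -5.9, -1], [0.0302, -0.0163, 0.0038, 0, 0, -5.8, -1], [0.0316, -0.0131, 0.0037, 0, 0, -5.9, -1], [0.0329, -0.0098, 0.0037, 0, 0, -5.9, -1], [0.0337, -0.0064, 0.0038, 0, 0, -5.8, -1], [0.0341, -0.003, 0.0037, 0, 0, -5.9, -1], [0.0343, 0.0006, 0.0037, 0, 0, -5.9, -1], [0.034, 0.004, 0.0038, 0, 0, -5.9, -1], [0.0334, 0.0076, 0.0037, 0, 0, -5.8, -1], [0.0325, 0.0109, 0.0037, 0, 0, -5.9, -1], [0.0312, 0.0142, 0.0038, 0, 0, -5.9, -1], [0.0296, 0.0173, 0.0037, 0, 0, -5.8, -1], [0.0277, 0.0202, 0.0037, 0, 0, -5.9, -1], [0.0255, 0.023, 0.0038, 0, 0, -5.9, -1], [0.0229, 0.0254, 0.0037, 0, 0, -5.8, -1], [0.0203, 0.0277, 0.0037, 0, 0, -5.9, -1], [0.0173, 0.0295, 0.0038, 0, 0, -5.9, -1], [0.0142, 0.0312, 0.0037, 0, 0, -5.9, -1], [0.0109, 0.0325, 0.0038, 0, 0, -5.8, -1], [0.0076, 0.0335, 0.0037, 0, 0, -5.9, -1]]

```text
t: 2.67
ee_pos: [614.5, -39.8, 329.9]
orientation: [1.159, 2.92, 0.0]
ft_force: [0.7, -0.5, 0.7]
width: 88.0
```

```bash
sed -i 's/^B=.*;BY/B=np.array([648.5,172.7]);BY/' h.py; python3 - <<'E'
from h import *
p,psi,tilt,o=state();print(p,psi,tilt,o["t"],o["qpos"])
a=(*p,psi);b=(613.6,-41.5,243,46.4)
show(rows([a]+line(a,b,5),-1))
im=ctrl.get_image("side"); cv2.imwrite("pics/s1.png",cv2.resize(im[100:320,180:480],None,fx=2.5,fy=2.5)[:,:,::-1])
E
```

```text
[614.46191813 -39.84274883 329.8741195 ] 46.70657127319455 0.01260702258080214 2.6667 [-8.40760332e-02  5.00322596e-01  1.70239116e+00 -1.29522796e-05
  9.38659114e-01 -8.99251821e-01]
[[-0.0001,-0.0004,0.0174,0,0,0.1,-1],
[-0.0001,-0.0003,0.0173,0,0,0,-1],
[-0.0001,-0.0004,0.0174,0,0,0.1,-1],
[-0.0001,-0.0003,0.0174,0,0,0,-1],
[-0.0001,-0.0004,0.0174,0,0,0.1,-1]] 5
```

View pics/s1.png

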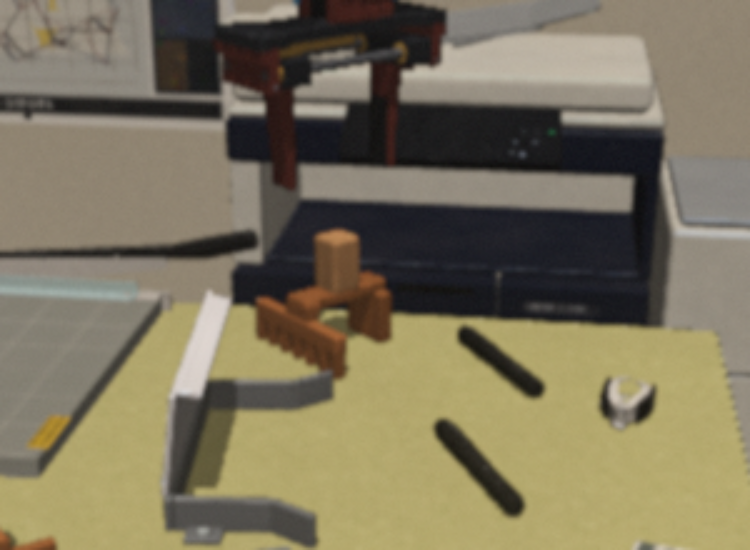

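jog_arm:
  steps:
    - [[0, -0.0006, 0.0174, 0, 0, 0.1, -1], [0, -0.0004, 0.0173, 0, 0, 0, -1], [0, -0.0004, 0.0174, 0, 0, 0.1, -1], [0, -0.0003, 0.0174, 0, 0, 0.1, -1], [0, -0.0002, 0.018, 0, 0, 0, -1], [0, 0, 0, 0, 0, 0, -1], [0, 0, 0, 0, 0, 0, 1], [0, 0, 0, 0, 0, 0, 1], [0, 0, 0, 0, 0, 0, 1], [0, 0, 0, 0, 0, 0, 1], [0, 0, 0, 0, 0, 0, 1], [0, 0, 0, 0, 0, 0, 1]]

```text
t: 3.72
ee_pos: [612.5, -42.9, 243.2]
orientation: [1.174, 2.913, 0.001]
ft_force: [-0.3, 0.5, -1.0]
width: 51.7
```

jog_arm:
  steps:
    - [[0, 0, 0, 0, 0, 0, 1], [0, 0, 0, 0, 0, 0, 1], [0, 0, 0, 0, 0, 0, 1], [0, 0, 0, 0, 0, 0, 1], [0, 0, 0, 0, 0, 0, 1], [0, 0, 0, 0, 0, 0, 1], [0, 0, 0, 0, 0, 0, 1]]

```text
t: 4.3
ee_pos: [612.3, -42.8, 242.5]
orientation: [-1.174, -2.914, 0.0]
ft_force: [-0.6, 0.4, 1.8]
width: 28.1
```

```bash
cat >> h.py <<'E'
def along(M0,psi0,segs,ds=8,off=53):
    """unicycle path of marker centre: segs of (length, dpsi_deg total). gives list of (M,psi)"""
    M=np.array(M0,float);p=psi0;out=[]
    for L,dp in segs:
        n=max(1,int(np.ceil(max(L/ds,abs(dp)/6.5))))
        for i in range(n):
            m=np.radians(p+dp/n/2); M=M+L/n*np.array([np.cos(m),np.sin(m)]); p+=dp/n; out.append((M.copy(),p))
    return out
def G(M,psi,off=53):
    r=np.radians(psi); return M[0]-off*np.cos(r),M[1]-off*np.sin(r)
E
python3 - <<'E'
from h import *
p,psi,tilt,o=state();print(p,psi,tilt,o["t"],o["width"])
a=(*p,psi);b=(p[0],p[1],p[2]+60,psi)
t=(*G((484.3,163.6),27.8,53+13),p[2]+60,27.8); d=(t[0],t[1],p[2]+2,27.8)
show(rows([a]+line(a,b,4)+line(b,t,12)+line(t,d,4),1))
E
```

```text
[612.25757066 -42.80289006 242.45773749] 46.10857072499058 0.00945279027620693 4.3 28.086602418959643
[[0,0,-0.015,0,0,-0,1],
[0,0,-0.015,0,0,-0,1],
[0,0,-0.015,0,0,-0,1],
[0,0,-0.015,0,0,-0,1],
[0.0213,-0.0002,-0,0,0,1.5,1],
[0.0214,-0.0008,-0,0,0,1.6,1],
[0.0213,-0.0014,-0,0,0,1.5,1],
[0.0212,-0.0019,-0,0,0,1.5,1],
[0.0212,-0.0025,-0,0,0,1.5,1],
[0.0211,-0.003,-0,0,0,1.6,1],
[0.021,-0.0036,-0,0,0,1.5,1],
[0.021,-0.0042,-0,0,0,1.5,1],
[0.0208,-0.0047,-0,0,0,1.5,1],
[0.0207,-0.0053,-0,0,0,1.6,1],
[0.0205,-0.0059,-0,0,0,1.5,1],
[0.0203,-0.0063,-0,0,0,1.5,1],
[0,-0,0.0145,0,0,0,1],
[0,-0,0.0145,0,0,0,1],
[0,-0,0.0145,0,0,0,1],
[0,-0,0.0145,0,0,0,1]] 20
```

jog_arm:
  steps:
    - [[0, 0, -0.015, 0, 0, 0, 1], [0, 0, -0.015, 0, 0, 0, 1], [0, 0, -0.015, 0, 0, 0, 1], [0, 0, -0.015, 0, 0, 0, 1], [0.0213, -0.0002, 0, 0, 0, 1.5, 1], [0.0214, -0.0008, 0, 0, 0, 1.6, 1], [0.0213, -0.0014, 0, 0, 0, 1.5, 1], [0.0212, -0.0019, 0, 0, 0, 1.5, 1], [0.0212, -0.0025, 0, 0, 0, 1.5, 1], [0.0211, -0.003, 0, 0, 0, 1.6, 1], [0.021, -0.0036, 0, 0, 0, 1.5, 1], [0.021, -0.0042, 0, 0, 0, 1.5, 1], [0.0208, -0.0047, 0, 0, 0, 1.5, 1], [0.0207, -0.0053, 0, 0, 0, 1.6, 1], [0.0205, -0.0059, 0, 0, 0, 1.5, 1], [0.0203, -0.0063, 0, 0, 0, 1.5, 1], [0, 0, 0, 0, 0, 0, 1]]

```text
t: 5.72
ee_pos: [423.4, 134.0, 302.1]
orientation: [-1.621, -2.689, 0.003]
ft_force: [0.2, -0.8, -2.2]
width: 28.0
```

```bash
python3 - <<'E'
from h import *
p,psi,tilt,o=state();print(p,psi,tilt,o["t"],o["width"],o["ft_force"])
for n in("top","side"):
    im=ctrl.get_image(n).copy()
    u=np.array([np.cos(np.radians(psi)),np.sin(np.radians(psi)),0]);v=np.array([-u[1],u[0],0]);g=p-[0,0,162.5+0]
    f=g+45*u-[0,0,80]
    for q in(f-55*v,f+55*v,f): cv2.circle(im,tuple(np.round(px(n,[q])[0]).astype(int)),2,(255,0,0),-1)
    cv2.imwrite(f"pics/{n}2.png",cv2.resize(im[160:400,180:500],None,fx=2.4,fy=2.4)[:,:,::-1])
E
```

```text
[423.38700434 134.02214441 302.11844199] 27.84580967480136 0.15696796650124514 5.7167 28.003422570361742 [ 0.20822771 -0.77327206 -2.1926761 ]
```

View pics/top2.png

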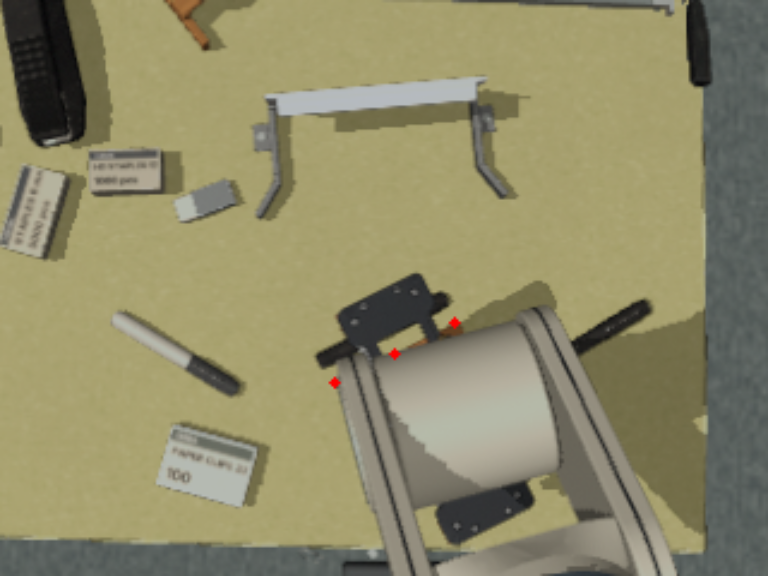

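View pics/side2.png

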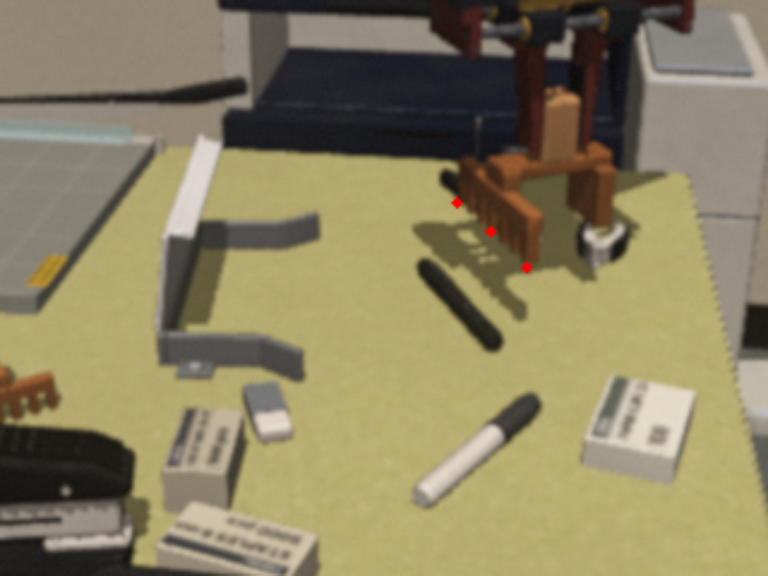

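```bash
cat >> h.py <<'E'
from scipy.optimize import least_squares
def solve(M0,psi0,target,R1,R2,pre,psif=6.2,th0=0,L0=50,mid=False):
    """pre straight, turn to th on R1, (straight L if mid), turn to psif on R2, (straight L otherwise)"""
    def segs(v):
        th,L=v; s=[(pre,0),(R1*abs(np.radians(th-psi0)),th-psi0)]
        t=(R2*abs(np.radians(psif-th)),psif-th)
        return s+([(L,0),t] if mid else [t,(L,0)])
    r=least_squares(lambda v:along(M0,psi0,segs(v),ds=2)[-1][0]-np.array(target),[th0,L0])
    return r.x,r.cost,segs(r.x)
E
python3 - <<'E'
from h import *
p,psi,tilt,o=state()
u=np.array([np.cos(np.radians(psi)),np.sin(np.radians(psi))])
M=p[:2]+53*u
v,c,s=solve(M,psi,bay(10,0,0)[:2],110,110,16,th0=-10,L0=80);print(v,c,s)
a=(*p,psi);d=(p[0],p[1],245,psi)
P=[a]+line(a,d,4)+[(*G(m,q),245,q) for m,q in along(M,psi,s,ds=8)]
show(rows(P,1)); print(P[-1])
E
```

```text
[-17.196001    43.48506563] 6.845983029107189e-21 [(16, 0), (np.float64(86.64172266284952), np.float64(-45.129136712038665)), (np.float64(44.91709740811083), np.float64(23.396000995115994)), (np.float64(43.48506563154068), 0)]
[[0,0,0.0144,0,0,-0,1],
[0,0,0.0144,0,0,-0,1],
[0,0,0.0144,0,0,-0,1],
[0,0,0.0144,0,0,-0,1],
[-0,0.008,-0,0,0,-0,1],
[-0,0.008,-0,0,0,-0,1],
[0.0035,0.008,-0,0,0,4.1,1],
[0.0035,0.008,-0,0,0,4.1,1],
[0.0035,0.008,-0,0,0,4.1,1],
[0.0035,0.008,-0,0,0,4.1,1],
[0.0036,0.008,-0,0,0,4.1,1],
[0.0035,0.008,-0,0,0,4.1,1],
[0.0035,0.0081,-0,0,0,4.1,1],
[0.0035,0.008,-0,0,0,4.1,1],
[0.0035,0.008,-0,0,0,4.1,1],
[0.0035,0.008,-0,0,0,4.1,1],
[0.0035,0.008,-0,0,0,4.1,1],
[-0.0034,0.0076,-0,0,0,-3.9,1],
[-0.0033,0.0076,-0,0,0,-3.9,1],
[-0.0034,0.0076,-0,0,0,-3.9,1],
[-0.0033,0.0076,-0,0,0,-3.9,1],
[-0.0034,0.0076,-0,0,0,-3.9,1],
[-0.0033,0.0076,-0,0,0,-3.9,1],
[-0,0.0073,-0,0,0,0,1],
[-0,0.0072,-0,0,0,0,1],
[-0,0.0073,-0,0,0,0,1],
[-0.0001,0.0072,-0,0,0,0,1],
[0,0.0072,-0,0,0,0,1],
[0,0.0073,-0,0,0,0,1]] 29
(np.float64(605.7763314658938), np.float64(168.0568411321001), 245, np.float64(6.200000000000012))
```

jog_arm:
  steps:
    - [[0, 0, 0.0144, 0, 0, 0, 1], [0, 0, 0.0144, 0, 0, 0, 1], [0, 0, 0.0144, 0, 0, 0, 1], [0, 0, 0.0144, 0, 0, 0, 1], [0, 0.008, 0, 0, 0, 0, 1], [0, 0.008, 0, 0, 0, 0, 1], [0.0035, 0.008, 0, 0, 0, 4.1, 1], [0.0035, 0.008, 0, 0, 0, 4.1, 1], [0.0035, 0.008, 0, 0, 0, 4.1, 1], [0.0035, 0.008, 0, 0, 0, 4.1, 1], [0.0036, 0.008, 0, 0, 0, 4.1, 1], [0.0035, 0.008, 0, 0, 0, 4.1, 1], [0.0035, 0.0081, 0, 0, 0, 4.1, 1], [0.0035, 0.008, 0, 0, 0, 4.1, 1], [0.0035, 0.008, 0, 0, 0, 4.1, 1], [0.0035, 0.008, 0, 0, 0, 4.1, 1], [0.0035, 0.008, 0, 0, 0, 4.1, 1]]

```text
t: 7.23
ee_pos: [522.2, 188.6, 245.5]
orientation: [2.533, 1.857, 0.003]
ft_force: [0.3, -0.6, -1.0]
width: 27.9
```

```bash
cat >> h.py <<'E'
def look(tag,box=(160,400,180,500),ov=True):
    p,psi,tilt,o=state();print(p.round(1),psi.round(1),tilt.round(2),o["t"],o["width"].round(1),o["ft_force"].round(1))
    for n in("top","side"):
        im=ctrl.get_image(n).copy()
        if ov:
            u=np.array([np.cos(np.radians(psi)),np.sin(np.radians(psi)),0]);v=np.array([-u[1],u[0],0]);g=p-[0,0,242.5]
            f=g+45*u
            for q in(f-55*v,f+55*v,f): cv2.circle(im,tuple(np.round(px(n,[q])[0]).astype(int)),2,(255,0,0),-1)
        b=box if n=="top" else (160,400,200,520)
        cv2.imwrite(f"pics/{n}{tag}.png",cv2.resize(im[b[0]:b[1],b[2]:b[3]],None,fx=2.4,fy=2.4)[:,:,::-1])
E
python3 -c "
from h import *
look(3)
for r in ctrl.trace('marker','side'):print(r['p'],r['bbox'],rect(r['pixels'],9,'side'))
for r in ctrl.trace('marker','top'):print(r['p'],r['bbox'],rect(r['pixels'],9,'top'))"
```

```text
Traceback (most recent call last):
  File "h.py", line 65, in look
    p,psi,tilt,o=state();print(p.round(1),psi.round(1),tilt.round(2),o["t"],o["width"].round(1),o["ft_force"].round(1))
                                                                            ^^^^^^^^^^^^^^^^
AttributeError: 'float' object has no attribute 'round'
```

```bash
sed -i 's/o\["width"\].round(1)/round(o["width"],1)/' h.py
python3 -c "
from h import *
look(3)
for r in ctrl.trace('marker','side'):print(r['p'],r['bbox'],rect(r['pixels'],9,'side'))
for r in ctrl.trace('marker','top'):print(r['p'],r['bbox'],rect(r['pixels'],9,'top'))"
```

```text
[522.2 188.6 245.5] -17.5 0.11 7.2333 27.9 [ 0.3 -0.6 -1. ]
0.93 [353.6, 320.2, 405.2, 371.2] (457.1, 339.9, 139, 22, -28.0)
0.72 [366.1, 232.4, 399.3, 259.4] (477.1, -11.2, 141, 23, 31.0)
0.64 [296.6, 289.9, 307.6, 302.5] (590.5, 221.8, 39, 15, 9.8)
0.88 [225.1, 290.6, 281.6, 323.7] (459.2, 339.7, 127, 17, -29.0)
0.68 [410.4, 285.9, 450.4, 311.4] (483.6, -24.1, 101, 17, 31.5)
0.42 [245.9, 334.5, 285.8, 371.2] (364.9, 308.9, 78, 53, -14.3)
```

View pics/top3.png

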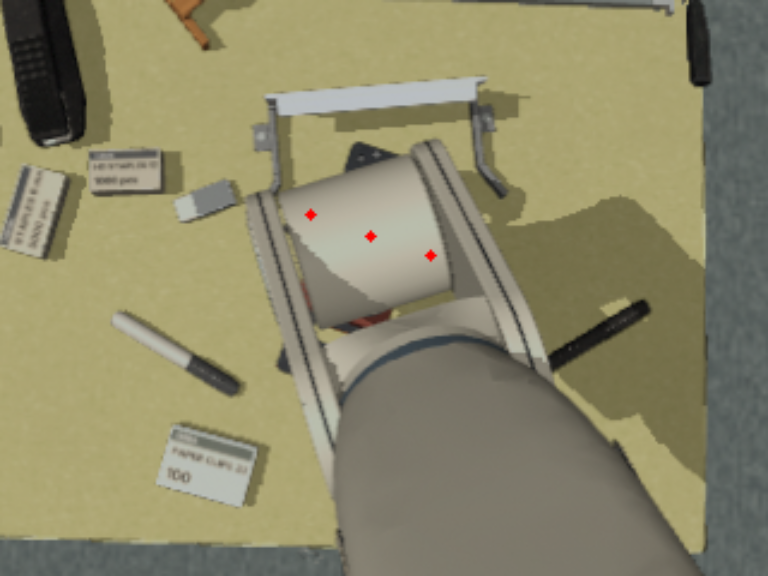

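View pics/side3.png

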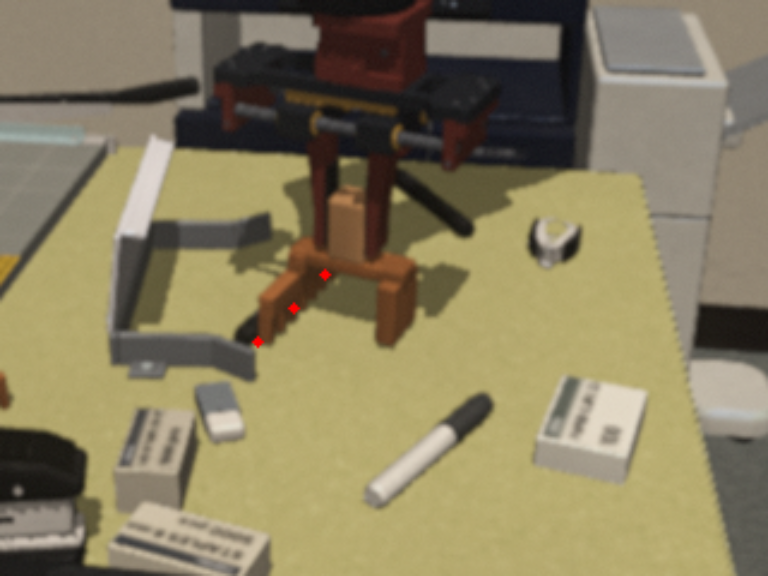

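```bash
python3 - <<'E'
from h import *
p,psi,tilt,o=state()
u=np.array([np.cos(np.radians(psi)),np.sin(np.radians(psi))])
M=p[:2]+53*u; print(M)
s=[(110*np.radians(6.2-psi),6.2-psi)]
e=along(M,psi,s,2)[-1]; print(e,inbay(e[0])); s+=[(12-inbay(e[0])[0],0)]
e=along(M,psi,s,2)[-1]; print(e,inbay(e[0]))
a=(*p,psi)
P=[a]+[(*G(m,q),245,q) for m,q in along(M,psi,s,ds=8)]
b=P[-1]; r=(*G(e[0],6.2,53+60),245,6.2); 
show(rows(P+line(b,r,5)+line(r,(r[0],r[1],305,6.2),3),1))
E
```

```text
[571.6665508 172.6553687]
(array([616.03172641, 168.39269591]), np.float64(6.200000000000003)) (np.float64(-32.7), np.float64(-0.8))
(array([660.4702745 , 173.22026711]), np.float64(6.200000000000003)) (np.float64(12.0), np.float64(-0.8))
[[-0.0033,0.0076,0.0001,0,0,-3.9,1],
[-0.0034,0.0076,-0,0,0,-3.9,1],
[-0.0033,0.0076,-0,0,0,-3.9,1],
[-0.0034,0.0076,-0,0,0,-3.9,1],
[-0.0033,0.0076,-0,0,0,-3.9,1],
[-0.0034,0.0076,-0,0,0,-3.9,1],
[0,0.0074,-0,0,0,0,1],
[0,0.0075,-0,0,0,0,1],
[0,0.0074,-0,0,0,0,1],
[0,0.0075,-0,0,0,0,1],
[0,0.0074,-0,0,0,0,1],
[-0,0.0075,-0,0,0,0,1],
[0,-0.012,-0,0,0,0,1],
[0,-0.012,-0,0,0,0,1],
[0,-0.012,-0,0,0,0,1],
[0,-0.012,-0,0,0,0,1],
[0,-0.012,-0,0,0,0,1],
[0,-0,-0.02,0,0,0,1],
[0,-0,-0.02,0,0,0,1],
[0,-0,-0.02,0,0,0,1]] 20
```

jog_arm:
  steps:
    - [[-0.0033, 0.0076, 0, 0, 0, -3.9, 1], [-0.0034, 0.0076, 0, 0, 0, -3.9, 1], [-0.0033, 0.0076, 0, 0, 0, -3.9, 1], [-0.0034, 0.0076, 0, 0, 0, -3.9, 1], [-0.0033, 0.0076, 0, 0, 0, -3.9, 1], [-0.0034, 0.0076, 0, 0, 0, -3.9, 1], [0, 0.0074, 0, 0, 0, 0, 1], [0, 0.0075, 0, 0, 0, 0, 1], [0, 0.0074, 0, 0, 0, 0, 1], [0, 0.0075, 0, 0, 0, 0, 1], [0, 0.0074, 0, 0, 0, 0, 1], [0, 0.0075, 0, 0, 0, 0, 1], [0, -0.012, 0, 0, 0, 0, 1], [0, -0.012, 0, 0, 0, 0, 1], [0, -0.012, 0, 0, 0, 0, 1], [0, -0.012, 0, 0, 0, 0, 1], [0, -0.012, 0, 0, 0, 0, 1], [0, 0, -0.02, 0, 0, 0, 1], [0, 0, -0.02, 0, 0, 0, 1], [0, 0, -0.02, 0, 0, 0, 1]]

```text
t: 9.1
ee_pos: [547.6, 161.3, 305.3]
orientation: [-2.099, -2.336, 0.001]
ft_force: [-0.8, 0.1, -0.3]
width: 27.9
```

```bash
python3 -c "
from h import *
look(4,ov=False)
for r in ctrl.trace('marker','side'):print(r['p'],r['bbox'],rect(r['pixels'],9,'side'))"
```

```text
[547.6 161.3 305.3] 6.1 0.06 9.1 27.9 [-0.8  0.1 -0.3]
0.7 [352.9, 323.3, 406.7, 372.5] (457.2, 340.9, 138, 22, -27.9)
0.66 [258.4, 261.5, 276.1, 296.8] (661.5, 168.6, 133, 19, 7.0)
0.58 [364.1, 232.4, 397.1, 257.7] (477.5, -11.4, 144, 24, 31.0)
```

View pics/top4.png

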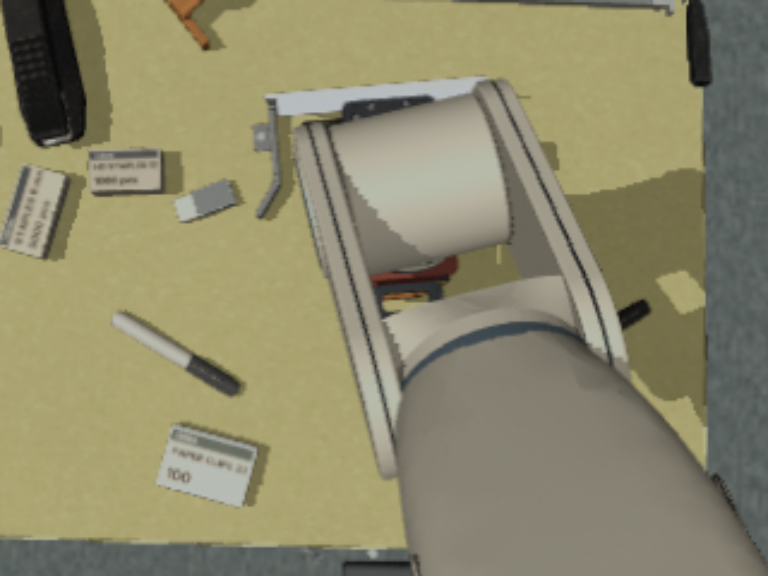

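View pics/side4.png

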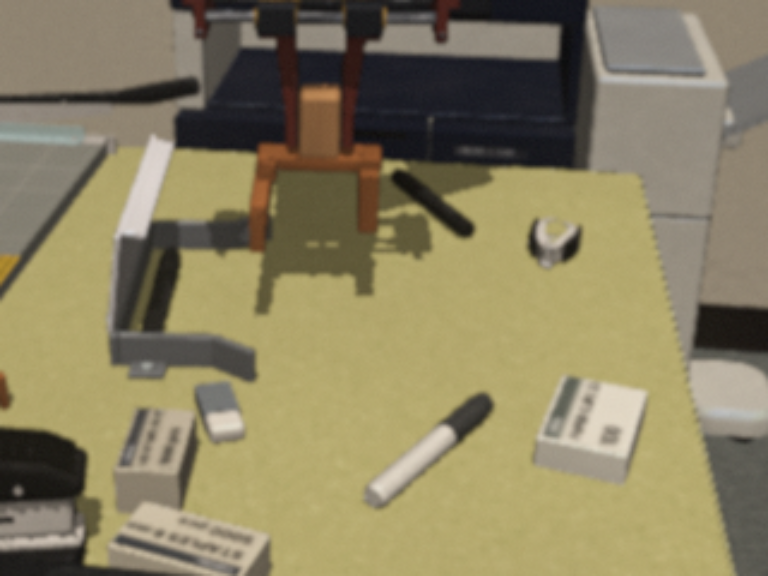

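```bash
cat >> h.py <<'E'
def box(cx,cy,yaw,hx,hy,n=12,off=0):
    r=np.radians(yaw);u=np.array([np.cos(r),np.sin(r)]);v=np.array([-u[1],u[0]])
    g=[(a*hx+off,b*hy) for a in np.linspace(-1,1,5) for b in np.linspace(-1,1,n)]
    return np.array([[cx,cy]+a*u+b*v for a,b in g])
OBS={"wingR":np.array([bay(*q,0)[:2] for q in np.linspace((-61,-112),(-32,-85),12)]+[bay(*q,0)[:2] for q in np.linspace((-64,-109),(-32,-85),12)]),
"wingL":np.array([bay(*q,0)[:2] for q in np.linspace((-61,112),(-32,85),12)]+[bay(*q,0)[:2] for q in np.linspace((-64,109),(-32,85),12)]),
"eraser":box(589.3,319.3,20.2,11.5,26),"clip":box(366.5,308.9,-12.3,26.5,37.5),"remover":box(378.6,53.3,0.9,19.5,28),"sa":box(612.9,385.3,1.4,20,37),
"mc":box(458,339.5,-29,8,62.5),"ma":box(477,-13,31.3,8,62.5)}
from scipy.spatial.distance import cdist
def clear(path,skip=()):
    res={}
    for m,q in path:
        parts={"mk":box(*m,q,8,62.5,25),"head":box(*m,q,6,55,25,-14),"heel":box(*m,q,4.5,22,9,-53-38.5)}
        for k,o in OBS.items():
            if k in skip: continue
            for n,b in parts.items():
                d=cdist(b,o).min()
                if d<res.get((k,n),(45,))[0]: res[(k,n)]=(round(d),m.round(),round(q))
    return res
E
python3 - <<'E'
from h import *
M0=np.array([477,-13.])
for R1 in (75,90):
  for R2 in (80,100,120):
    for fin in(20,40):
      tg=np.array(bay(-8-fin,0,0)[:2])
      v,c,s=solve(M0,31.3,tg,R1,R2,0,th0=70,L0=60,mid=True)
      s=s+[(fin,0)]
      if c>1: continue
      print(R1,R2,fin,v.round(1),{k:x[0] for k,x in clear(along(M0,31.3,s,6),("ma",)).items()})
E
```

```text
75 80 20 [ 64.1 118.7] {('remover', 'mk'): 39, ('remover', 'head'): 33, ('wingR', 'mk'): 2, ('wingR', 'head'): 10, ('wingL', 'mk'): 22, ('wingL', 'head'): 30}
75 80 40 [74.3 81.9] {('remover', 'mk'): 39, ('remover', 'head'): 33, ('wingR', 'mk'): 13, ('wingR', 'head'): 21, ('wingL', 'mk'): 22, ('wingL', 'head'): 30}
75 100 20 [69.9 84.6] {('remover', 'mk'): 39, ('remover', 'head'): 33, ('wingR', 'mk'): 9, ('wingR', 'head'): 17, ('wingL', 'mk'): 22, ('wingL', 'head'): 30}
75 100 40 [95.6  0. ] {('remover', 'mk'): 39, ('remover', 'head'): 33, ('wingR', 'mk'): 21, ('wingR', 'head'): 28, ('wingL', 'mk'): 22, ('wingL', 'head'): 30}
75 120 20 [85.4 15.1] {('remover', 'mk'): 39, ('remover', 'head'): 33, ('wingR', 'mk'): 20, ('wingR', 'head'): 28, ('wingL', 'mk'): 22, ('wingL', 'head'): 30}
90 80 20 [ 65.4 106.8] {('remover', 'mk'): 39, ('remover', 'head'): 33, ('wingR', 'mk'): 1, ('wingR', 'head'): 9, ('wingL', 'mk'): 22, ('wingL', 'head'): 30}
90 80 40 [77.8 61.5] {('remover', 'mk'): 39, ('remover', 'head'): 33, ('wingR', 'mk'): 12, ('wingR', 'head'): 19, ('wingL', 'mk'): 22, ('wingL', 'head'): 30}
90 100 20 [72.5 66.6] {('remover', 'mk'): 39, ('remover', 'head'): 33, ('wingR', 'mk'): 8, ('wingR', 'head'): 16, ('wingL', 'mk'): 22, ('wingL', 'head'): 30}
```

```bash
python3 - <<'E'
from h import *
M0=np.array([477,-13.])
tg=np.array(bay(-38,-5,0)[:2])
v,c,s=solve(M0,31.3,tg,80,95,0,th0=70,L0=60,mid=True); print(v,c,s)
for k,x in clear(along(M0,31.3,s+[(30,0)],6),("ma",)).items(): print(k,x)
p,psi,_,o=state(); a=(*p,psi); t=(*G(M0,31.3,66),305,31.3); d=(t[0],t[1],245,31.3)
show(rows([a]+line(a,t,12)+line(t,d,5),1))
E
```

```text
[73.94410273 64.74811609] 4.202630850362739e-22 [(0, 0), (np.float64(59.54239994210761), np.float64(42.64410273453454)), (np.float64(64.74811608702062), 0), (np.float64(112.32397594505755), np.float64(-67.74410273453454))]
('remover', 'mk') (39, array([477., -13.]), 31)
('remover', 'head') (33, array([477., -13.]), 31)
('wingR', 'mk') (12, array([527.,  84.]), 74)
('wingR', 'head') (19, array([527.,  84.]), 74)
('wingL', 'mk') (27, array([617., 164.]), 6)
('wingL', 'head') (35, array([635., 166.]), 6)
[[-0.0162,-0.0124,0.0001,0,0,-2.1,1],
[-0.0157,-0.0131,0.0001,0,0,-2.1,1],
[-0.0152,-0.0136,0.0001,0,0,-2.1,1],
[-0.0147,-0.0141,0.0001,0,0,-2.1,1],
[-0.0141,-0.0147,0.0001,0,0,-2.1,1],
[-0.0136,-0.0151,0.0001,0,0,-2.1,1],
[-0.0131,-0.0157,0.0001,0,0,-2.1,1],
[-0.0125,-0.0161,0.0001,0,0,-2.1,1],
[-0.0119,-0.0166,0.0001,0,0,-2.1,1],
[-0.0112,-0.017,0.0001,0,0,-2.1,1],
[-0.0106,-0.0174,0.0001,0,0,-2.1,1],
[-0.01,-0.0178,0,0,0,-2.1,1],
[-0,-0,0.012,0,0,0,1],
[-0,-0,0.012,0,0,0,1],
[-0,-0,0.012,0,0,0,1],
[-0,-0,0.012,0,0,0,1],
[-0,-0,0.012,0,0,0,1]] 17
```

jog_arm:
  steps:
    - [[-0.0162, -0.0124, 0, 0, 0, -2.1, 1], [-0.0157, -0.0131, 0, 0, 0, -2.1, 1], [-0.0152, -0.0136, 0, 0, 0, -2.1, 1], [-0.0147, -0.0141, 0, 0, 0, -2.1, 1], [-0.0141, -0.0147, 0, 0, 0, -2.1, 1], [-0.0136, -0.0151, 0, 0, 0, -2.1, 1], [-0.0131, -0.0157, 0, 0, 0, -2.1, 1], [-0.0125, -0.0161, 0, 0, 0, -2.1, 1], [-0.0119, -0.0166, 0, 0, 0, -2.1, 1], [-0.0112, -0.017, 0, 0, 0, -2.1, 1], [-0.0106, -0.0174, 0, 0, 0, -2.1, 1], [-0.01, -0.0178, 0, 0, 0, -2.1, 1], [0, 0, 0.012, 0, 0, 0, 1], [0, 0, 0.012, 0, 0, 0, 1], [0, 0, 0.012, 0, 0, 0, 1], [0, 0, 0.012, 0, 0, 0, 1], [0, 0, 0.012, 0, 0, 0, 1]]

```text
t: 10.67
ee_pos: [419.4, -47.6, 243.4]
orientation: [-1.539, -2.737, 0.001]
ft_force: [-0.6, -0.2, -1.6]
width: 28.1
```

```bash
python3 - <<'E'
from h import *
look(5)
p,psi,_,o=state()
u=np.array([np.cos(np.radians(psi)),np.sin(np.radians(psi))])
M=p[:2]+53*u; print(M)
tg=np.array(bay(-38,-5,0)[:2])
v,c,s=solve(M,psi,tg,80,95,15,th0=70,L0=60,mid=True); print(v,c)
a=(*p,psi)
show(rows([a]+[(*G(m,q),245,q) for m,q in along(M,psi,s,ds=8)],1))
E
```

```text
[419.4 -47.6 243.4] 31.3 0.08 10.6667 28.1 [-0.6 -0.2 -1.6]
[464.49933459 -19.97995584]
[74.01237036 63.6733597 ] 4.463059457378396e-25
[[0,0.0075,-0.0021,0,0,-0,1],
[0,0.0075,0,0,0,-0,1],
[-0.0046,0.0077,0,0,0,-5.3,1],
[-0.0046,0.0077,0,0,0,-5.4,1],
[-0.0045,0.0076,0,0,0,-5.3,1],
[-0.0046,0.0077,0,0,0,-5.4,1],
[-0.0046,0.0077,0,0,0,-5.3,1],
[-0.0046,0.0077,0,0,0,-5.3,1],
[-0.0046,0.0076,0,0,0,-5.4,1],
[-0.0046,0.0077,0,0,0,-5.3,1],
[0,0.008,0,0,0,-0,1],
[0,0.0079,0,0,0,-0,1],
[0,0.008,0,0,0,-0,1],
[0,0.0079,0,0,0,-0,1],
[0,0.008,0,0,0,-0,1],
[0,0.008,0,0,0,-0,1],
[0,0.0079,0,0,0,-0,1],
[0,0.008,0,0,0,-0,1],
[0.0039,0.0076,0,0,0,4.5,1],
[0.0039,0.0077,0,0,0,4.5,1],
[0.0039,0.0076,0,0,0,4.6,1],
[0.0039,0.0077,0,0,0,4.5,1],
[0.0039,0.0077,0,0,0,4.5,1],
[0.0038,0.0076,0,0,0,4.5,1],
[0.0039,0.0077,0,0,0,4.5,1],
[0.0039,0.0076,0,0,0,4.6,1],
[0.0039,0.0077,0,0,0,4.5,1],
[0.0039,0.0076,0,0,0,4.5,1],
[0.0039,0.0077,0,0,0,4.5,1],
[0.0038,0.0076,0,0,0,4.5,1],
[0.0039,0.0077,0,0,0,4.6,1],
[0.0039,0.0077,0,0,0,4.5,1],
[0.0039,0.0076,0,0,0,4.5,1]] 33
```

View pics/side5.png

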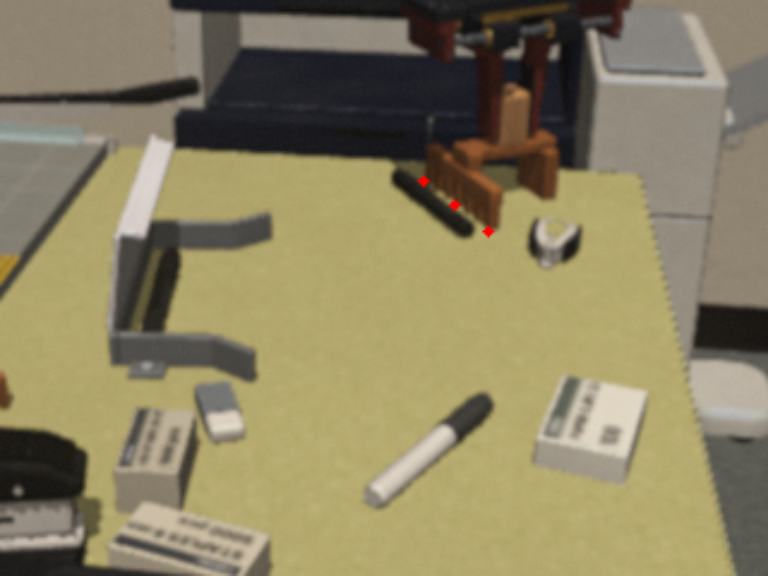

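jog_arm:
  steps:
    - [[0.002, 0.0075, -0.0021, 0, 0, 0, 1], [0.002, 0.0075, 0, 0, 0, 0, 1], [-0.0046, 0.0077, 0, 0, 0, -5.3, 1], [-0.0046, 0.0077, 0, 0, 0, -5.4, 1], [-0.0045, 0.0076, 0, 0, 0, -5.3, 1], [-0.0046, 0.0077, 0, 0, 0, -5.4, 1], [-0.0046, 0.0077, 0, 0, 0, -5.3, 1], [-0.0046, 0.0077, 0, 0, 0, -5.3, 1], [-0.0046, 0.0076, 0, 0, 0, -5.4, 1], [-0.0046, 0.0077, 0, 0, 0, -5.3, 1], [0, 0.008, 0, 0, 0, 0, 1], [0, 0.0079, 0, 0, 0, 0, 1], [0, 0.008, 0, 0, 0, 0, 1], [0, 0.0079, 0, 0, 0, 0, 1], [0, 0.008, 0, 0, 0, 0, 1], [0, 0.008, 0, 0, 0, 0, 1]]

```text
t: 12.1
ee_pos: [509.8, 33.4, 247.0]
orientation: [-0.438, -3.111, 0.0]
ft_force: [-0.4, 0.4, -0.9]
width: 27.9
```

```bash
python3 - <<'E'
from h import *
look(6)
for r in ctrl.trace('marker','side'):print(r['p'],r['bbox'],rect(r['pixels'],9,'side'))
for r in ctrl.trace('marker','top'):print(r['p'],r['bbox'],rect(r['pixels'],9,'top'))
p,psi,_,o=state()
u=np.array([np.cos(np.radians(psi)),np.sin(np.radians(psi))])
print(p[:2]+53*u)
E
```

```text
[509.8  33.4 247. ] 74.0 0.01 12.1 27.9 [-0.4  0.4 -0.9]
0.93 [319.6, 257.5, 381.2, 273.0] (530.6, 86.3, 128, 35, 72.8)
0.77 [354.9, 321.7, 404.3, 370.5] (457.7, 340.1, 133, 20, -28.6)
0.67 [257.4, 264.4, 275.7, 298.3] (661.6, 169.1, 126, 19, 7.0)
0.33 [241.3, 218.9, 272.5, 293.5] (711.6, 57.5, 354, 25, 6.0)
0.73 [225.3, 288.8, 281.9, 322.6] (459.1, 339.4, 124, 16, -29.4)
0.67 [305.9, 205.9, 364.5, 218.7] (662.3, 178.1, 124, 19, 5.6)
0.63 [367.5, 244.7, 385.9, 301.9] (530.6, 84.4, 125, 15, 74.0)
[524.27179844  83.73048865]
```

View pics/side6.png

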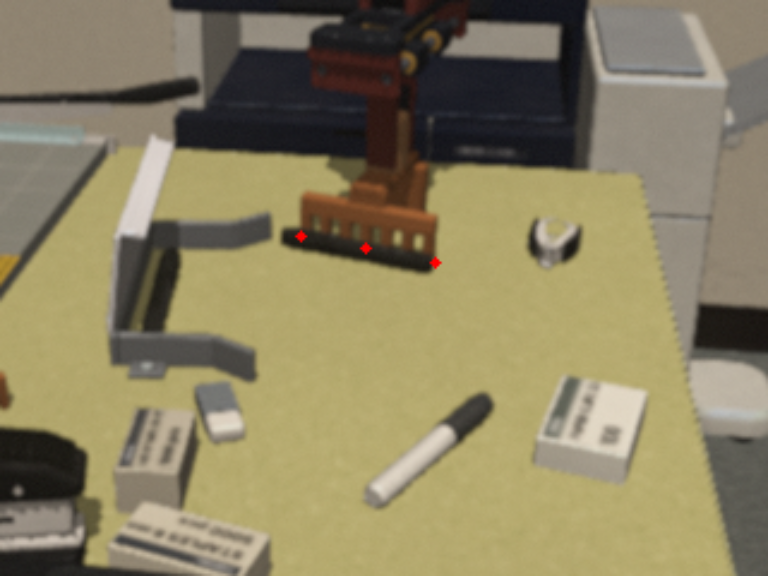

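View pics/top6.png

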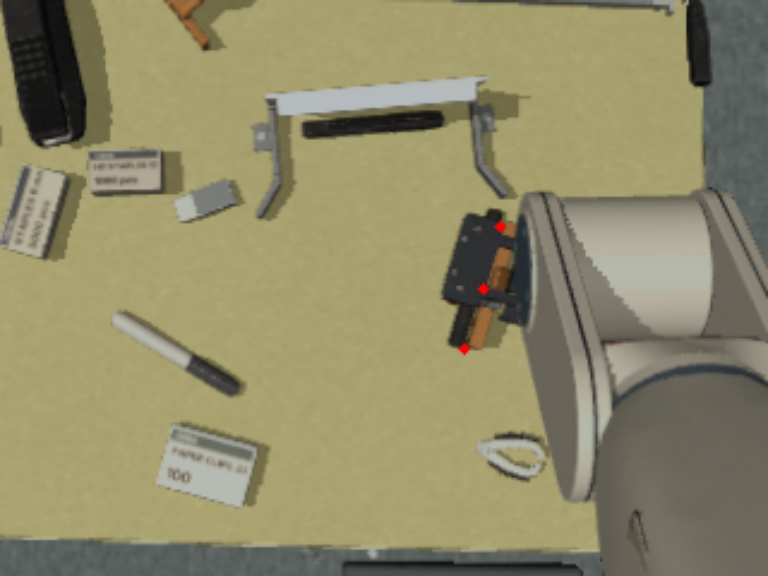

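```bash
sed -i 's/^def G(M,psi,off=53):/def G(M,psi,off=53,lat=0):/; s/^    r=np.radians(psi); return.*/    r=np.radians(psi); return M[0]-off*np.cos(r)-lat*np.sin(r),M[1]-off*np.sin(r)+lat*np.cos(r)/' h.py
python3 - <<'E'
from h import *
p,psi,_,o=state(); M=np.array([530.6,84.5])
u=np.array([np.cos(np.radians(psi)),np.sin(np.radians(psi))]);v=np.array([-u[1],u[0]])
d=M-p[:2]; print("off",d@u,"lat",-(d@v))
for R2 in(75,85,95):
  for L in (0,8,16,24):
    s=[(L,0),(R2*np.radians(psi-6.2),6.2-psi)]
    e=along(M,psi,s,4)[-1][0]; print(R2,L,inbay(e),{k:x[0] for k,x in clear(along(M,psi,s,4),("ma",)).items() if "wing" in k[0]})
E
```

```text
off 55.47998675698368 lat 5.872644071796324
75 0 (np.float64(-57.3), np.float64(-28.2)) {('wingR', 'mk'): 6, ('wingR', 'head'): 16}
75 8 (np.float64(-54.3), np.float64(-20.8)) {('wingR', 'mk'): 9, ('wingR', 'head'): 16}
75 16 (np.float64(-51.2), np.float64(-13.4)) {('wingR', 'mk'): 9, ('wingR', 'head'): 16, ('wingL', 'mk'): 38}
75 24 (np.float64(-48.2), np.float64(-6.0)) {('wingR', 'mk'): 9, ('wingR', 'head'): 16, ('wingL', 'mk'): 30, ('wingL', 'head'): 43}
85 0 (np.float64(-48.0), np.float64(-22.0)) {('wingR', 'mk'): 5, ('wingR', 'head'): 16}
85 8 (np.float64(-45.0), np.float64(-14.6)) {('wingR', 'mk'): 9, ('wingR', 'head'): 16, ('wingL', 'mk'): 37}
85 16 (np.float64(-42.0), np.float64(-7.2)) {('wingR', 'mk'): 9, ('wingR', 'head'): 16, ('wingL', 'mk'): 30, ('wingL', 'head'): 41}
85 24 (np.float64(-39.0), np.float64(0.2)) {('wingR', 'mk'): 9, ('wingR', 'head'): 16, ('wingL', 'mk'): 22, ('wingL', 'head'): 33}
95 0 (np.float64(-38.7), np.float64(-15.8)) {('wingR', 'mk'): 7, ('wingR', 'head'): 16, ('wingL', 'mk'): 38}
95 8 (np.float64(-35.7), np.float64(-8.4)) {('wingR', 'mk'): 9, ('wingR', 'head'): 16, ('wingL', 'mk'): 31, ('wingL', 'head'): 40}
95 16 (np.float64(-32.7), np.float64(-1.0)) {('wingR', 'mk'): 9, ('wingR', 'head'): 16, ('wingL', 'mk'): 23, ('wingL', 'head'): 32}
95 24 (np.float64(-29.7), np.float64(6.4)) {('wingR', 'mk'): 9, ('wingR', 'head'): 16, ('wingL', 'mk'): 16, ('wingL', 'head'): 24}
```

```bash
python3 - <<'E'
from h import *
p,psi,_,o=state(); M=np.array([530.6,84.5])
s=[(20,0),(85*np.radians(psi-6.2),6.2-psi)]
e=along(M,psi,s,4)[-1][0]; s+=[(-7-inbay(e)[0],0)]
e=along(M,psi,s,4)[-1][0]; print(inbay(e))
a=(*p,psi)
P=[a]+[(*G(m,q,55.5,5.9),245,q) for m,q in along(M,psi,s,ds=8)]
b=P[-1]; r=(*G(e,6.2,55.5+60,5.9),245,6.2); 
show(rows(P+line(b,r,5)+line(r,(r[0],r[1],305,6.2),3),1))
E
```

```text
(np.float64(-7.0), np.float64(-3.5))
[[0,0.0066,0.0019,0,0,-0,1],
[0,0.0067,0,0,0,-0,1],
[0,0.0067,0,0,0,-0,1],
[0.0047,0.0085,0,0,0,5.2,1],
[0.0047,0.0085,0,0,0,5.2,1],
[0.0046,0.0085,0,0,0,5.3,1],
[0.0047,0.0085,0,0,0,5.2,1],
[0.0047,0.0085,0,0,0,5.2,1],
[0.0046,0.0085,0,0,0,5.2,1],
[0.0047,0.0085,0,0,0,5.2,1],
[0.0047,0.0085,0,0,0,5.2,1],
[0.0046,0.0085,0,0,0,5.3,1],
[0.0047,0.0085,0,0,0,5.2,1],
[0.0047,0.0085,0,0,0,5.2,1],
[0.0047,0.0085,0,0,0,5.2,1],
[0.0046,0.0085,0,0,0,5.2,1],
[0,0.0067,0,0,0,0,1],
[0,0.0067,0,0,0,0,1],
[0,0.0067,0,0,0,0,1],
[0,0.0067,0,0,0,0,1],
[-0,0.0067,0,0,0,0,1],
[0,-0.012,0,0,0,0,1],
[0,-0.012,0,0,0,0,1],
[0,-0.012,0,0,0,0,1],
[0,-0.012,0,0,0,0,1],
[0,-0.012,0,0,0,0,1],
[0,-0,-0.02,0,0,0,1],
[0,-0,-0.02,0,0,0,1],
[0,-0,-0.02,0,0,0,1]] 29
```

jog_arm:
  steps:
    - [[0, 0.0066, 0.0019, 0, 0, 0, 1], [0, 0.0067, 0, 0, 0, 0, 1], [0, 0.0067, 0, 0, 0, 0, 1], [0.0047, 0.0085, 0, 0, 0, 5.2, 1], [0.0047, 0.0085, 0, 0, 0, 5.2, 1], [0.0046, 0.0085, 0, 0, 0, 5.3, 1], [0.0047, 0.0085, 0, 0, 0, 5.2, 1], [0.0047, 0.0085, 0, 0, 0, 5.2, 1], [0.0046, 0.0085, 0, 0, 0, 5.2, 1], [0.0047, 0.0085, 0, 0, 0, 5.2, 1], [0.0047, 0.0085, 0, 0, 0, 5.2, 1], [0.0046, 0.0085, 0, 0, 0, 5.3, 1], [0.0047, 0.0085, 0, 0, 0, 5.2, 1], [0.0047, 0.0085, 0, 0, 0, 5.2, 1], [0.0047, 0.0085, 0, 0, 0, 5.2, 1], [0.0046, 0.0085, 0, 0, 0, 5.2, 1]]

```text
t: 13.63
ee_pos: [553.2, 165.4, 245.0]
orientation: [-2.103, -2.334, 0.0]
ft_force: [0.1, 0.2, -1.5]
width: 27.7
```

```bash
python3 - <<'E'
from h import *
look(7)
for r in ctrl.trace('marker','side'):print(r['p'],r['bbox'],rect(r['pixels'],9,'side'))
p,psi,_,o=state()
u=np.array([np.cos(np.radians(psi)),np.sin(np.radians(psi))]);v=np.array([-u[1],u[0]])
print(inbay(p[:2]+55.5*u-5.9*v))
E
```

```text
[553.2 165.4 245. ] 6.0 0.02 13.6333 27.7 [ 0.1  0.2 -1.5]
0.89 [352.8, 321.5, 404.5, 369.2] (457.6, 339.8, 136, 18, -29.7)
0.74 [293.0, 264.6, 304.2, 301.8] (608.9, 167.9, 139, 14, 7.8)
0.59 [257.2, 264.2, 273.3, 297.4] (661.9, 169.2, 126, 18, 7.3)
(np.float64(-40.0), np.float64(-3.1))
```

View pics/side7.png

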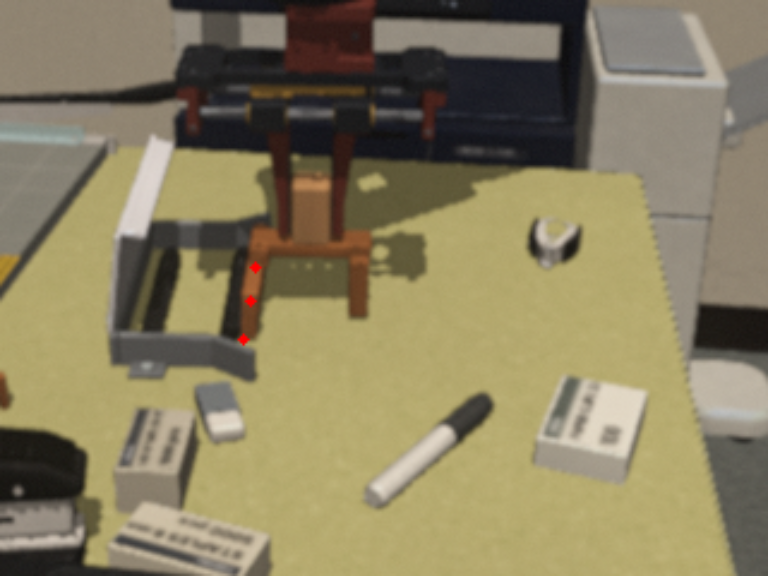

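jog_arm:
  steps:
    - [[0, 0.0068, 0, 0, 0, 0, 1], [0, 0.0068, 0, 0, 0, 0, 1], [0, 0.0068, 0, 0, 0, 0, 1], [0, 0.0068, 0, 0, 0, 0, 1], [0, 0.0068, 0, 0, 0, 0, 1], [0, 0, 0, 0, 0, 0, 1], [0, -0.012, 0, 0, 0, 0, 1], [0, -0.012, 0, 0, 0, 0, 1], [0, -0.012, 0, 0, 0, 0, 1], [0, -0.012, 0, 0, 0, 0, 1], [0, -0.012, 0, 0, 0, 0, 1], [0, 0, -0.02, 0, 0, 0, 1], [0, 0, -0.02, 0, 0, 0, 1], [0, 0, -0.02, 0, 0, 0, 1]]

```text
t: 14.95
ee_pos: [526.7, 161.5, 305.5]
orientation: [-2.097, -2.338, 0.002]
ft_force: [0.8, 0.1, -0.7]
width: 27.9
```

```bash
python3 - <<'E'
from h import *
look(8,ov=False)
for r in ctrl.trace('marker','side'):
  q=rect(r['pixels'],9,'side');print(r['p'],r['bbox'],q,inbay(q))
M0=np.array([458.,339.5]);ps=-29.0
for R1 in (75,90):
  for R2 in (75,85,95):
    for fin in(15,30,45):
      tg=np.array(bay(-20-fin,3,0)[:2])
      v,c,s=solve(M0,ps,tg,R1,R2,0,th0=-70,L0=60,mid=True)
      s=s+[(fin,0)]
      if c>1: continue
      print(R1,R2,fin,v.round(1),{k:x[0] for k,x in clear(along(M0,ps,s,6),("mc","ma")).items()})
E
```

```text
[526.7 161.5 305.5] 6.2 0.08 14.95 27.9 [ 0.8  0.1 -0.7]
0.64 [259.4, 264.0, 272.8, 295.0] (661.8, 169.1, 126, 17, 6.3) (np.float64(12.8), np.float64(-5.0))
0.54 [246.9, 221.3, 270.1, 292.6] (711.2, 57.1, 342, 25, 6.3) (np.float64(49.8), np.float64(-121.7))
0.53 [273.4, 262.5, 287.0, 296.1] (641.5, 164.1, 130, 17, 6.1) (np.float64(-7.9), np.float64(-7.8))
75 75 15 [-62.4 109.4] {('clip', 'mk'): 31, ('clip', 'head'): 21, ('clip', 'heel'): 17, ('eraser', 'mk'): 17, ('eraser', 'head'): 25, ('wingL', 'mk'): 1, ('wingL', 'head'): 4, ('wingR', 'mk'): 26, ('wingR', 'head'): 33}
75 75 30 [-70.9  82.5] {('clip', 'mk'): 31, ('clip', 'head'): 21, ('clip', 'heel'): 17, ('eraser', 'mk'): 24, ('eraser', 'head'): 31, ('wingL', 'mk'): 6, ('wingL', 'head'): 13, ('wingR', 'mk'): 25, ('wingR', 'head'): 33}
75 75 45 [-84.3  45.8] {('clip', 'mk'): 31, ('clip', 'head'): 21, ('clip', 'heel'): 17, ('eraser', 'mk'): 24, ('eraser', 'head'): 30, ('wingL', 'mk'): 13, ('wingL', 'head'): 21, ('wingR', 'mk'): 25, ('wingR', 'head'): 33}
75 85 15 [-66.2  89.6] {('clip', 'mk'): 31, ('clip', 'head'): 21, ('clip', 'hee
[... 1010 characters left out ...]
, 'head'): 33}
90 85 15 [-68.5  73.7] {('clip', 'mk'): 31, ('clip', 'head'): 21, ('clip', 'heel'): 17, ('eraser', 'mk'): 20, ('eraser', 'head'): 27, ('wingL', 'mk'): 0, ('wingL', 'head'): 8, ('wingR', 'mk'): 26, ('wingR', 'head'): 33}
90 85 30 [-91.1   2.7] {('clip', 'mk'): 31, ('clip', 'head'): 21, ('clip', 'heel'): 17, ('eraser', 'mk'): 20, ('eraser', 'head'): 27, ('wingL', 'mk'): 7, ('wingL', 'head'): 13, ('eraser', 'heel'): 42, ('wingR', 'mk'): 25, ('wingR', 'head'): 33}
90 95 15 [-76.7  37.9] {('clip', 'mk'): 31, ('clip', 'head'): 21, ('clip', 'heel'): 17, ('eraser', 'mk'): 20, ('eraser', 'head'): 27, ('wingL', 'mk'): 5, ('wingL', 'head'): 13, ('wingR', 'mk'): 25, ('wingR', 'head'): 33}
```

View pics/side8.png

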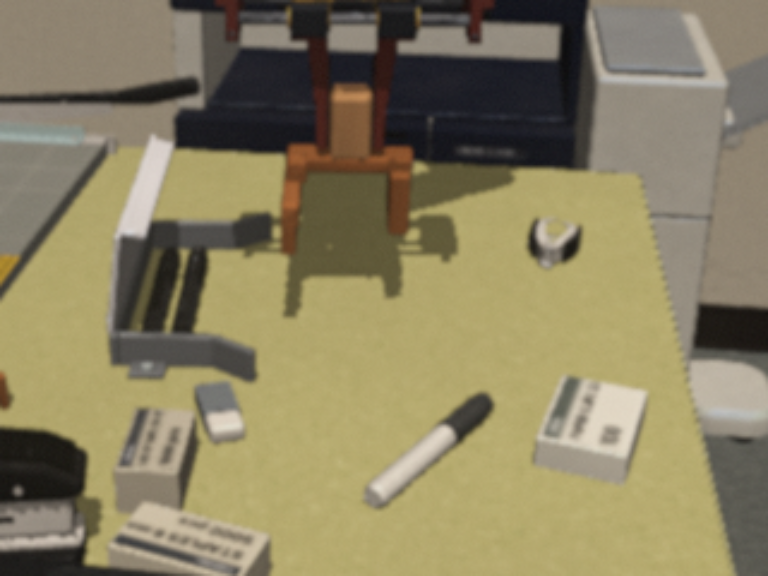

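```bash
python3 - <<'E'
from h import *
M0=np.array([458.,339.5]);ps=-29.0
u=np.array([np.cos(np.radians(ps)),np.sin(np.radians(ps))])
print({k:x[0] for k,x in clear([(M0-13*u,ps)],("mc","ma")).items()})
p,psi,_,o=state(); a=(*p,psi); t=(*G(M0,ps,55.5+12,5),305,ps); d=(t[0],t[1],245,ps)
show(rows([a]+line(a,t,13)+line(t,d,5),1))
E
```

```text
{('clip', 'mk'): 18, ('clip', 'head'): 9, ('clip', 'heel'): 20}
[[0.0175,-0.0079,0.0001,0,0,2.7,1],
[0.0171,-0.0086,0.0001,0,0,2.7,1],
[0.0166,-0.0095,0.0001,0,0,2.7,1],
[0.0162,-0.0103,0.0001,0,0,2.7,1],
[0.0157,-0.011,0.0001,0,0,2.7,1],
[0.0152,-0.0117,0.0001,0,0,2.8,1],
[0.0146,-0.0124,0.0001,0,0,2.7,1],
[0.014,-0.0132,0.0001,0,0,2.7,1],
[0.0133,-0.0137,0.0001,0,0,2.7,1],
[0.0127,-0.0144,0.0001,0,0,2.7,1],
[0.0119,-0.015,0.0001,0,0,2.7,1],
[0.0113,-0.0155,0.0001,0,0,2.7,1],
[0.0105,-0.016,0.0001,0,0,2.7,1],
[0,-0,0.012,0,0,0,1],
[0,-0,0.012,0,0,0,1],
[0,-0,0.012,0,0,0,1],
[0,-0,0.012,0,0,0,1],
[0,-0,0.012,0,0,0,1]] 18
```

jog_arm:
  steps:
    - [[0.0175, -0.0079, 0, 0, 0, 2.7, 1], [0.0171, -0.0086, 0, 0, 0, 2.7, 1], [0.0166, -0.0095, 0, 0, 0, 2.7, 1], [0.0162, -0.0103, 0, 0, 0, 2.7, 1], [0.0157, -0.011, 0, 0, 0, 2.7, 1], [0.0152, -0.0117, 0, 0, 0, 2.8, 1], [0.0146, -0.0124, 0, 0, 0, 2.7, 1], [0.014, -0.0132, 0, 0, 0, 2.7, 1], [0.0133, -0.0137, 0, 0, 0, 2.7, 1], [0.0127, -0.0144, 0, 0, 0, 2.7, 1], [0.0119, -0.015, 0, 0, 0, 2.7, 1], [0.0113, -0.0155, 0, 0, 0, 2.7, 1], [0.0105, -0.016, 0, 0, 0, 2.7, 1], [0, 0, 0.012, 0, 0, 0, 1], [0, 0, 0, 0, 0, 0, 1]]

```text
t: 16.35
ee_pos: [399.8, 376.2, 290.2]
orientation: [2.704, 1.598, -0.006]
ft_force: [-0.2, -0.7, -2.1]
width: 28.2
```

```bash
python3 - <<'E'
from h import *
look(9)
p,psi,_,o=state()
t=G((458,339.5),-29,55.5+10,5);print(t)
a=(*p,psi);show(rows([a]+line(a,(*t,245,-29.),5),1))
E
```

```text
[399.8 376.2 290.2] -28.8 0.24 16.35 28.2 [-0.2 -0.7 -2.1]
(np.float64(403.13645728360126), np.float64(375.628128661832))
[[0.0002,0.0004,0.0093,0,0,0,1],
[0.0003,0.0005,0.0093,0,0,0,1],
[0.0002,0.0004,0.0093,0,0,0,1],
[0.0003,0.0004,0.0093,0,0,0.1,1],
[0.0002,0.0005,0.0093,0,0,-0,1]] 5
```

View pics/side9.png

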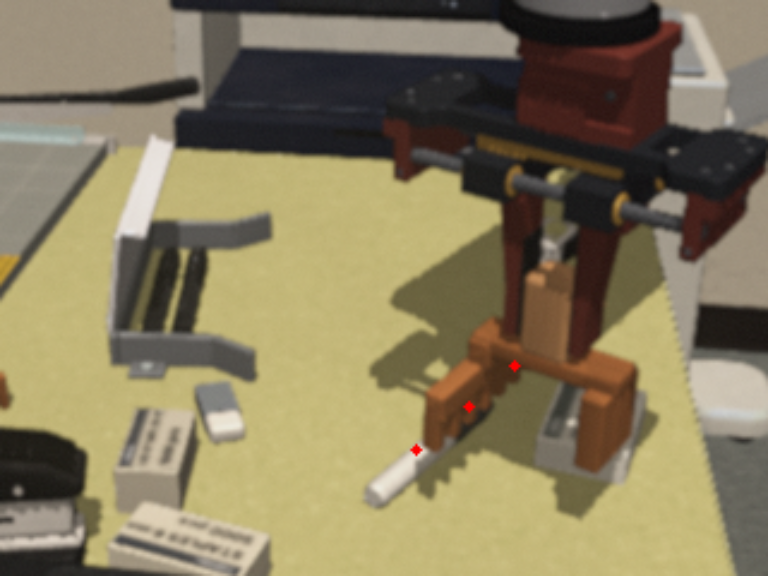

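View pics/top9.png

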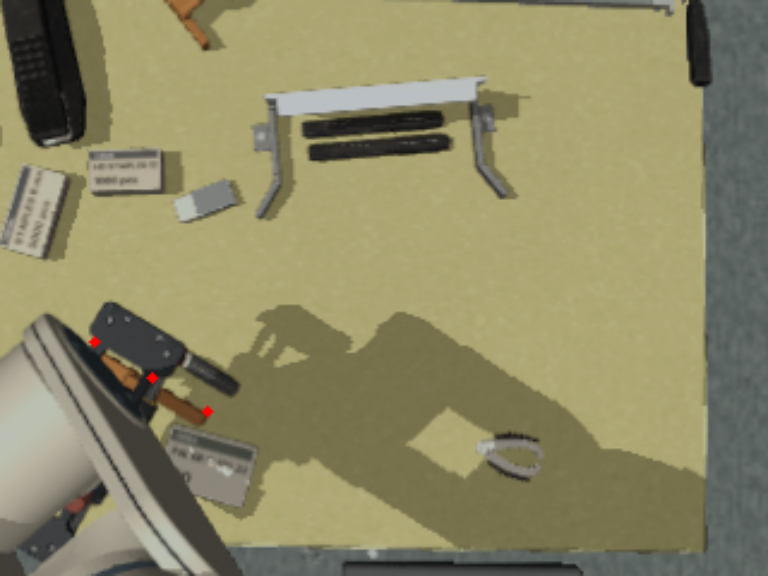

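jog_arm:
  steps:
    - [[0.0002, 0.0005, 0.0093, 0, 0, 0, 1], [0.0003, 0.0005, 0.0093, 0, 0, 0, 1], [0.0002, 0.0005, 0.0093, 0, 0, 0, 1], [0.0003, 0.0005, 0.0093, 0, 0, 0.1, 1], [0.0002, 0.0005, 0.0083, 0, 0, 0, 1]]

```text
t: 16.87
ee_pos: [403.8, 375.9, 246.2]
orientation: [2.708, 1.591, -0.001]
ft_force: [-0.7, -0.2, -1.6]
width: 27.5
```

```bash
python3 - <<'E'
from h import *
look(10)
p,psi,_,o=state()
u=np.array([np.cos(np.radians(psi)),np.sin(np.radians(psi))]);v=np.array([-u[1],u[0]])
M=p[:2]+55.5*u-5*v;print(M)
tg=np.array(bay(-20-35,3,0)[:2])
vv,c,s=solve(M,psi,tg,75,80,10,th0=-70,L0=60,mid=True);print(vv,c)
for k,x in clear(along(M,psi,s,4),("ma","mc")).items(): print(k,x)
show(rows([(*p,psi)]+[(*G(m,q,55.5,5),245,q) for m,q in along(M,psi,s,ds=8)],1))
E
```

```text
[403.8 375.9 246.2] -29.1 0.05 16.8667 27.5 [-0.7 -0.2 -1.6]
[449.48118012 344.36114593]
[-78.57931462  56.50088865] 9.46151156623174e-21
('clip', 'mk') (25, array([452., 343.]), -29)
('clip', 'head') (15, array([452., 343.]), -29)
('clip', 'heel') (17, array([455., 341.]), -29)
('eraser', 'mk') (24, array([494., 293.]), -76)
('eraser', 'head') (30, array([495., 289.]), -79)
('wingL', 'mk') (11, array([503., 252.]), -79)
('wingL', 'head') (18, array([503., 252.]), -79)
('wingR', 'mk') (30, array([594., 170.]), 6)
[[0,0.005,0.0007,0,0,-0,1],
[0,0.005,0,0,0,-0,1],
[0.0049,0.0079,0,0,0,5.5,1],
[0.005,0.0079,0,0,0,5.5,1],
[0.005,0.008,0,0,0,5.5,1],
[0.0049,0.0079,0,0,0,5.5,1],
[0.0049,0.0079,0,0,0,5.5,1],
[0.005,0.0079,0,0,0,5.5,1],
[0.005,0.0079,0,0,0,5.5,1],
[0.0049,0.008,0,0,0,5.5,1],
[0.005,0.0079,0,0,0,5.5,1],
[-0,0.0071,0,0,0,-0,1],
[-0,0.007,0,0,0,-0,1],
[-0,0.0071,0,0,0,-0,1],
[-0,0.007,0,0,0,-0,1],
[-0,0.0071,0,0,0,-0,1],
[-0,0.0071,0,0,0,-0,1],
[-0,0.007,0,0,0,-0,1],
[-0,0.0071,0,0,0,-0,1],
[-0.0051,0.0077,0,0,0,-5.7,1],
[-0.0051,0.0076,0,0,0,-5.6,1],
[-0.0051,0.0077,0,0,0,-5.7,1],
[-0.0051,0.0076,0,0,0,-5.6,1],
[-0.0051,0.0077,0,0,0,-5.7,1],
[-0.0051,0.0076,0,0,0,-5.6,1],
[-0.0051,0.0077,0,0,0,-5.7,1],
[-0.0051,0.0077,0,0,0,-5.6,1],
[-0.0051,0.0076,0,0,0,-5.7,1],
[-0.0051,0.0077,0,0,0,-5.6,1],
[-0.0051,0.0076,0,0,0,-5.7,1],
[-0.0051,0.0077,0,0,0,-5.7,1],
[-0.0051,0.0077,0,0,0,-5.6,1],
[-0.0051,0.0076,0,0,0,-5.7,1],
[-0.0051,0.0077,0,0,0,-5.6,1]] 34
```

View pics/side10.png

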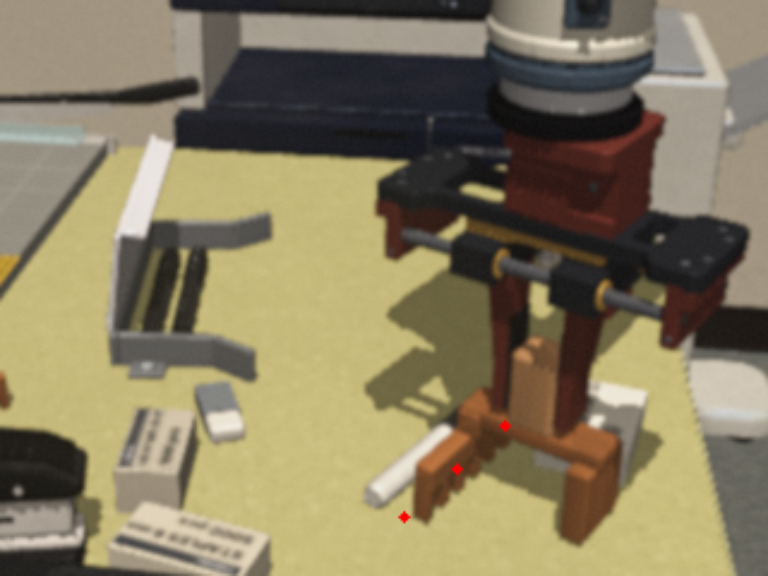

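jog_arm:
  steps:
    - [[0.0015, 0.005, 0.0007, 0, 0, 0, 1], [0.0015, 0.005, 0, 0, 0, 0, 1], [0.0049, 0.0079, 0, 0, 0, 5.5, 1], [0.005, 0.0079, 0, 0, 0, 5.5, 1], [0.005, 0.008, 0, 0, 0, 5.5, 1], [0.0049, 0.0079, 0, 0, 0, 5.5, 1], [0.0049, 0.0079, 0, 0, 0, 5.5, 1], [0.005, 0.0079, 0, 0, 0, 5.5, 1], [0.005, 0.0079, 0, 0, 0, 5.5, 1], [0.0049, 0.008, 0, 0, 0, 5.5, 1], [0.005, 0.0079, 0, 0, 0, 5.5, 1], [0, 0.007, 0, 0, 0, 0, 1], [0, 0.007, 0, 0, 0, 0, 1]]

```text
t: 18.05
ee_pos: [494.4, 333.2, 247.3]
orientation: [-3.125, -0.316, -0.002]
ft_force: [0.0, -1.0, -1.0]
width: 27.7
```

```bash
python3 - <<'E'
from h import *
look(11)
p,psi,_,o=state()
u=np.array([np.cos(np.radians(psi)),np.sin(np.radians(psi))]);v=np.array([-u[1],u[0]])
M=p[:2]+55.5*u-5*v;print(M)
for n in("side","top"):
  for r in ctrl.trace('marker',n):print(n,r['p'],r['bbox'],rect(r['pixels'],9,n))
E
```

```text
[494.4 333.2 247.3] -78.4 0.07 18.05 27.7 [ 0. -1. -1.]
[499.97646231 277.26859332]
side 0.7 [256.1, 260.9, 275.0, 296.8] (661.5, 167.0, 130, 20, 7.9)
side 0.63 [271.5, 264.1, 286.1, 297.7] (641.6, 164.1, 130, 16, 6.6)
side 0.57 [322.3, 312.0, 399.1, 326.2] (488.8, 282.3, 114, 26, -75.3)
side 0.46 [243.7, 370.7, 313.5, 402.2] (578.5, 445.5, 88, 55, 89.4)
side 0.27 [247.1, 330.1, 283.2, 375.3] (616.0, 377.4, 99, 45, 8.5)
top 0.68 [310.9, 205.5, 365.3, 215.3] (662.7, 176.0, 124, 17, 7.0)
top 0.59 [310.8, 215.1, 365.7, 224.8] (642.4, 169.4, 125, 18, 6.1)
```

View pics/side11.png

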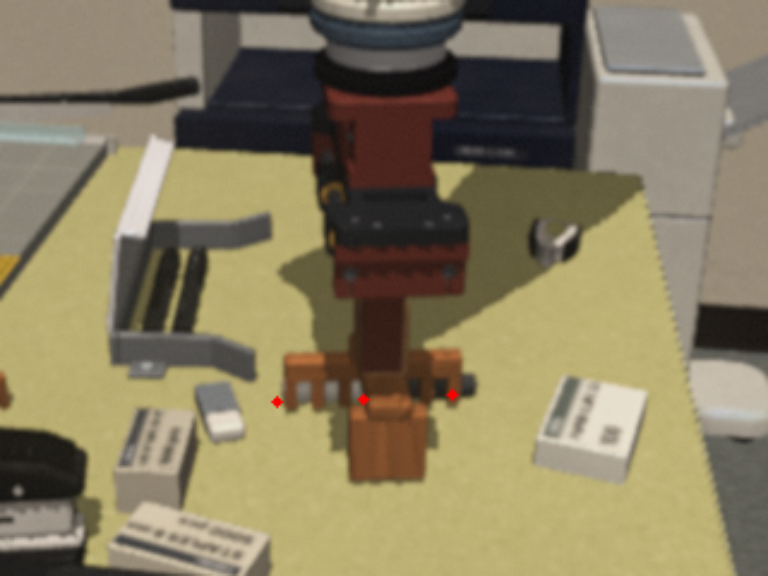

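View pics/top11.png

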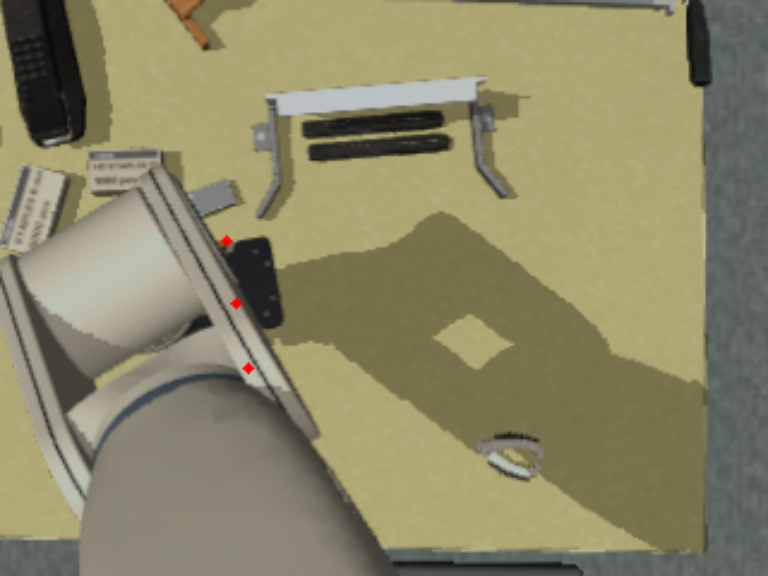

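```bash
python3 - <<'E'
from h import *
im=ctrl.get_image("side")
cv2.imwrite("pics/c12.png",cv2.resize(im[290:340,300:410],None,fx=7,fy=7,interpolation=cv2.INTER_CUBIC)[:,:,::-1])
E
```

```text
(no output)
```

View pics/c12.png

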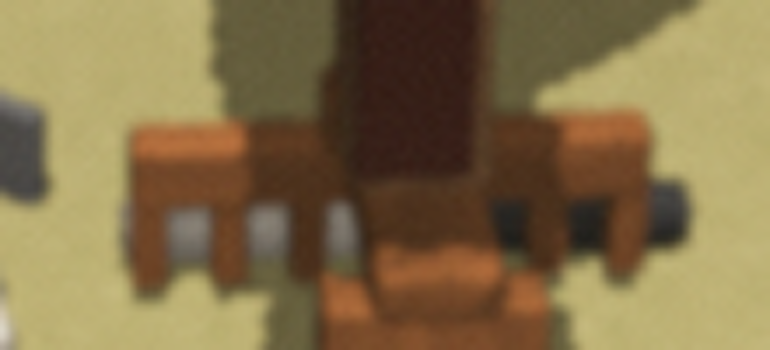

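```bash
python3 - <<'E'
from h import *
p,psi,_,o=state()
print(w("side",[[300+125/7,290+225/7],[300+690/7,290+212/7],[358.2,320.5]],9))
W=w("side",[[358.2,320.5]],9)[0]
u=np.array([np.cos(np.radians(psi)),np.sin(np.radians(psi))]);v=np.array([-u[1],u[0]])
print((W-p[:2])@u,-(W-p[:2])@v)
lat=-((W-p[:2])@v); M=p[:2]+55*u-lat*v; print(M,lat)
for R2 in(80,90):
  for L in (30,40,48,56):
    s=[(L,0),(R2*np.radians(6.2-psi),6.2-psi)]
    e=along(M,psi,s,4)[-1][0]; print(R2,L,inbay(e),{k:x[0] for k,x in clear(along(M,psi,s,4),("ma","mc")).items()})
E
```

```text
[[553.92971833 293.72091063]
 [433.40239892 270.54675435]
 [493.97567638 280.14309343]]
52.61378975963454 10.292318327622203
[494.45063094 277.80462866] 10.292318327622203
80 30 (np.float64(-59.4), np.float64(18.6)) {('wingL', 'mk'): 14, ('wingL', 'head'): 21, ('eraser', 'mk'): 29, ('eraser', 'head'): 35}
80 40 (np.float64(-58.4), np.float64(8.7)) {('wingL', 'mk'): 14, ('wingL', 'head'): 21, ('eraser', 'mk'): 29, ('eraser', 'head'): 35, ('wingR', 'mk'): 36}
80 48 (np.float64(-57.7), np.float64(0.7)) {('wingL', 'mk'): 14, ('wingL', 'head'): 21, ('eraser', 'mk'): 29, ('eraser', 'head'): 35, ('wingR', 'mk'): 29, ('wingR', 'head'): 45}
80 56 (np.float64(-57.0), np.float64(-7.3)) {('wingL', 'mk'): 14, ('wingL', 'head'): 21, ('eraser', 'mk'): 29, ('eraser', 'head'): 35, ('wingR', 'mk'): 22, ('wingR', 'head'): 38}
90 30 (np.float64(-49.4), np.float64(9.5)) {('wingL', 'mk'): 14, ('wingL', 'head'): 21, ('eraser', 'mk'): 29, ('eraser', 'head'): 35, ('wingR', 'mk'): 33}
90 40 (np.float64(-48.5), np.float64(-0.4)) {('wingL', 'mk'): 14, ('wingL', 'head'): 21, ('eraser', 'mk'): 29, ('eraser', 'head'): 35, ('wingR', 'mk'): 24, ('wingR', 'head'): 38}
90 48 (np.float64(-47.8), np.float64(-8.4)) {('wingL', 'mk'): 14, ('wingL', 'head'): 21, ('eraser', 'mk'): 29, ('eraser', 'head'): 35, ('wingR', 'mk'): 16, ('wingR', 'head'): 32}
90 56 (np.float64(-47.0), np.float64(-16.4)) {('wingL', 'mk'): 14, ('wingL', 'head'): 21, ('eraser', 'mk'): 29, ('eraser', 'head'): 35, ('wingR', 'mk'): 9, ('wingR', 'head'): 25}
```

R2=80, L=44 for the next leg.

```bash
python3 - <<'E'
from h import *
p,psi,_,o=state(); M=np.array([494.5,277.8])
s=[(44,0),(82*np.radians(6.2-psi),6.2-psi)]
show(rows([(*p,psi)]+[(*G(m,q,55,10.3),245,q) for m,q in along(M,psi,s,ds=8)],1))
E
```

```text
[[0.0001,0.0073,0.002,0,0,-0,1],
[-0,0.0074,0,0,0,-0,1],
[-0,0.0073,0,0,0,-0,1],
[-0,0.0073,0,0,0,-0,1],
[-0,0.0074,0,0,0,-0,1],
[-0,0.0073,0,0,0,-0,1],
[-0.0048,0.0069,0,0,0,-5.3,1],
[-0.0048,0.0068,0,0,0,-5.3,1],
[-0.0048,0.0069,0,0,0,-5.3,1],
[-0.0047,0.0068,0,0,0,-5.3,1],
[-0.0048,0.0069,0,0,0,-5.3,1],
[-0.0048,0.0068,0,0,0,-5.3,1],
[-0.0047,0.0069,0,0,0,-5.3,1],
[-0.0048,0.0068,0,0,0,-5.3,1],
[-0.0048,0.0069,0,0,0,-5.3,1],
[-0.0048,0.0068,0,0,0,-5.2,1],
[-0.0047,0.0069,0,0,0,-5.3,1],
[-0.0048,0.0069,0,0,0,-5.3,1],
[-0.0048,0.0068,0,0,0,-5.3,1],
[-0.0047,0.0069,0,0,0,-5.3,1],
[-0.0048,0.0068,0,0,0,-5.3,1],
[-0.0048,0.0069,0,0,0,-5.3,1]] 22
```

jog_arm:
  steps:
    - [[0, 0.0073, 0.002, 0, 0, 0, 1], [0, 0.0074, 0, 0, 0, 0, 1], [0, 0.0073, 0, 0, 0, 0, 1], [0, 0.0073, 0, 0, 0, 0, 1], [0, 0.0074, 0, 0, 0, 0, 1], [0, 0.0073, 0, 0, 0, 0, 1], [-0.0048, 0.0069, 0, 0, 0, -5.3, 1], [-0.0048, 0.0068, 0, 0, 0, -5.3, 1], [-0.0048, 0.0069, 0, 0, 0, -5.3, 1], [-0.0047, 0.0068, 0, 0, 0, -5.3, 1], [-0.0048, 0.0069, 0, 0, 0, -5.3, 1], [-0.0048, 0.0068, 0, 0, 0, -5.3, 1], [-0.0047, 0.0069, 0, 0, 0, -5.3, 1], [-0.0048, 0.0068, 0, 0, 0, -5.3, 1], [-0.0048, 0.0069, 0, 0, 0, -5.3, 1], [-0.0048, 0.0068, 0, 0, 0, -5.2, 1], [-0.0047, 0.0069, 0, 0, 0, -5.3, 1], [-0.0048, 0.0069, 0, 0, 0, -5.3, 1], [-0.0048, 0.0068, 0, 0, 0, -5.3, 1]]

```text
t: 19.88
ee_pos: [517.4, 188.4, 244.9]
orientation: [-2.398, -2.029, 0.0]
ft_force: [-0.2, -0.3, -1.1]
width: 27.9
```

jog_arm:
  steps:
    - [[-0.0047, 0.0069, 0, 0, 0, -5.3, 1], [-0.0048, 0.0068, 0, 0, 0, -5.3, 1], [-0.0048, 0.0069, 0, 0, 0, -5.3, 1]]

```text
t: 20.13
ee_pos: [536.8, 172.6, 244.9]
orientation: [-2.095, -2.341, 0.0]
ft_force: [-1.1, 0.3, -0.8]
width: 28.2
```

```bash
python3 - <<'E'
from h import *
look(13)
for r in ctrl.trace('marker','side'):
  q=rect(r['pixels'],9,'side');print(r['p'],r['bbox'],q,inbay(q))
p,psi,_,o=state()
u=np.array([np.cos(np.radians(psi)),np.sin(np.radians(psi))]);v=np.array([-u[1],u[0]])
print(inbay(p[:2]+55*u-10.3*v),psi)
E
```

```text
[536.8 172.6 244.9] 6.4 0.01 20.1333 28.2 [-1.1  0.3 -0.8]
0.86 [272.1, 265.2, 287.2, 298.7] (641.3, 166.2, 126, 16, 6.6) (np.float64(-7.9), np.float64(-5.7))
0.85 [257.4, 263.5, 276.3, 297.2] (662.3, 169.2, 126, 17, 5.2) (np.float64(13.3), np.float64(-5.0))
0.56 [304.1, 261.5, 312.9, 303.4] (592.2, 172.8, 137, 14, 8.6) (np.float64(-56.0), np.float64(6.2))
(np.float64(-56.0), np.float64(1.7)) 5.9081467185687835
```

View pics/side13.png

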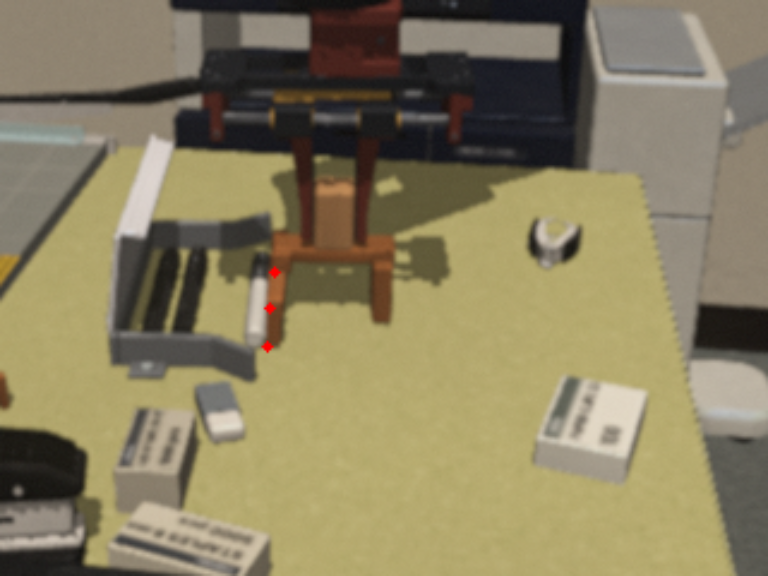

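jog_arm:
  steps:
    - [[0, 0.0063, 0, 0, 0, 0, 1], [0, 0.0063, 0, 0, 0, 0, 1], [0, 0.0063, 0, 0, 0, 0, 1], [0, 0.0063, 0, 0, 0, 0, 1], [0, 0.0063, 0, 0, 0, 0, 1], [0, 0.0063, 0, 0, 0, 0, 1], [0, 0.0063, 0, 0, 0, 0, 1], [0, 0, 0, 0, 0, 0, 1], [0, 0, 0, 0, 0, 0, 1], [0, -0.012, 0, 0, 0, 0, 1], [0, -0.012, 0, 0, 0, 0, 1], [0, -0.012, 0, 0, 0, 0, 1], [0, -0.012, 0, 0, 0, 0, 1], [0, -0.012, 0, 0, 0, 0, 1], [0, 0, -0.02, 0, 0, 0, 1], [0, 0, -0.02, 0, 0, 0, 1], [0, 0, -0.02, 0, 0, 0, 1]]

```text
t: 21.7
ee_pos: [520.1, 171.8, 305.2]
orientation: [-2.099, -2.336, 0.002]
ft_force: [0.2, -0.6, -1.5]
width: 27.7
```

```bash
python3 - <<'E'
from h import *
look(14,ov=False)
for r in ctrl.trace('marker','side'):
  q=rect(r['pixels'],9,'side');print(r['p'],r['bbox'],q,inbay(q))
p,psi,_,o=state(); a=(*p,psi)
t=(490,0,305,6.2);d=(490,0,243.5,6.2)
show(rows([a]+line(a,t,9)+line(t,d,6),1))
E
```

```text
[520.1 171.8 305.2] 6.1 0.09 21.7 27.7 [ 0.2 -0.6 -1.5]
0.65 [252.4, 263.5, 270.9, 296.4] (668.0, 170.1, 126, 15, 6.4) (np.float64(19.1), np.float64(-4.7))
0.53 [273.5, 260.7, 289.5, 298.1] (635.5, 167.4, 122, 17, 5.8) (np.float64(-13.5), np.float64(-3.9))
0.51 [266.9, 266.4, 282.4, 297.5] (652.9, 165.8, 130, 19, 5.8) (np.float64(3.6), np.float64(-7.3))
[[-0.0186,-0.0055,0.0001,0,0,-0,1],
[-0.0187,-0.0054,0.0001,0,0,-0,1],
[-0.0186,-0.0055,0.0002,0,0,-0,1],
[-0.0186,-0.0055,0.0001,0,0,-0,1],
[-0.0187,-0.0054,0.0001,0,0,-0,1],
[-0.0186,-0.0055,0.0001,0,0,-0.1,1],
[-0.0186,-0.0055,0.0001,0,0,0,1],
[-0.0187,-0.0055,0.0002,0,0,0,1],
[-0.0186,-0.0055,0.0001,0,0,0,1],
[-0,0,0.0102,0,0,0,1],
[-0,0,0.0103,0,0,0,1],
[-0,0,0.0102,0,0,0,1],
[-0,0,0.0103,0,0,0,1],
[-0,0,0.0102,0,0,0,1],
[-0,0,0.0103,0,0,0,1]] 15
```

View pics/side14.png

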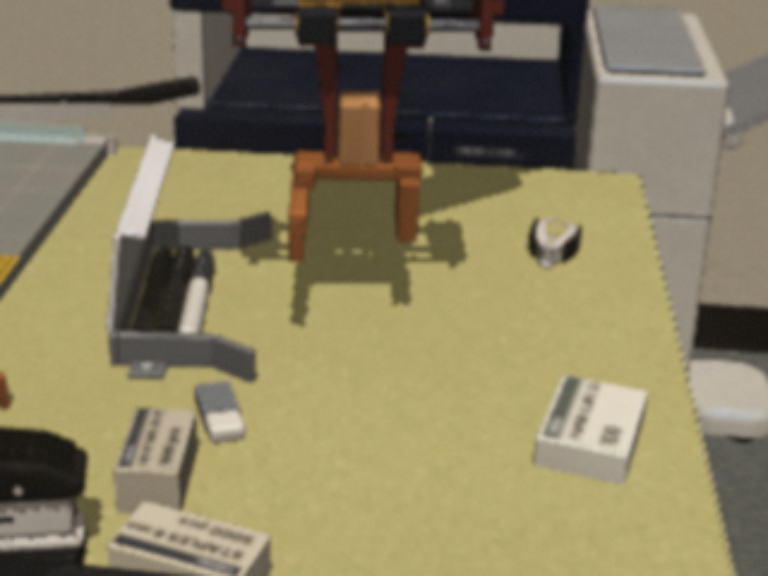

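jog_arm:
  steps:
    - [[-0.0186, -0.0055, 0, 0, 0, 0, 1], [-0.0187, -0.0054, 0, 0, 0, 0, 1], [-0.0186, -0.0055, 0, 0, 0, 0, 1], [-0.0186, -0.0055, 0, 0, 0, 0, 1], [-0.0187, -0.0054, 0, 0, 0, 0, 1], [-0.0186, -0.0055, 0, 0, 0, 0, 1], [-0.0186, -0.0055, 0, 0, 0, 0, 1], [-0.0187, -0.0055, 0, 0, 0, 0, 1], [-0.0186, -0.0055, 0, 0, 0, 0, 1], [0, 0, 0.0102, 0, 0, 0, 1], [0, 0, 0.0103, 0, 0, 0, 1], [0, 0, 0.0102, 0, 0, 0, 1], [0, 0, 0.0103, 0, 0, 0, 1], [0, 0, 0.0102, 0, 0, 0, 1], [0, 0, 0.0095, 0, 0, 0, 1], [0, 0, 0, 0, 0, 0, 1]]

```text
t: 23.18
ee_pos: [489.5, 0.4, 242.3]
orientation: [-2.098, -2.337, 0.002]
ft_force: [0.2, 0.9, -1.1]
width: 28.0
```

jog_arm:
  steps:
    - [[0, 0, 0.0006, 0, 0, 0, 1], [0, 0, 0, 0, 0, 0, -1], [0, 0, 0, 0, 0, 0, -1], [0, 0, 0, 0, 0, 0, -1], [0, 0, 0, 0, 0, 0, -1], [0, 0, 0, 0, 0, 0, -1], [0, 0, 0, 0, 0, 0, -1], [0, 0, 0, 0, 0, 0, -1], [0, 0, 0, 0, 0, 0, -1], [0, 0, 0, 0, 0, 0, -1], [0, 0, -0.02, 0, 0, 0, -1], [0, 0, -0.025, 0, 0, 0, -1], [0, 0, -0.025, 0, 0, 0, -1], [0, 0, -0.025, 0, 0, 0, -1]]

```text
t: 24.35
ee_pos: [489.4, -0.1, 339.4]
orientation: [-2.099, -2.336, 0.001]
ft_force: [0.6, -0.3, -0.2]
width: 88.0
```

```bash
python3 - <<'E'
from h import *
look(15,ov=False)
for n,z in(("side",78),("top",78)):
    for r in ctrl.landmark_of("rake_grip",n): print(n,r["p"],r["uv"],w(n,r["uv"],z))
for n in("top","side"):
  for r in ctrl.landmark_of("lid_edge",n): print(n,r)
for r in ctrl.trace('lid_edge','side'): print(r["p"],r["bbox"])
im=ctrl.get_image("side"); cv2.imwrite("pics/lid.png",cv2.resize(im[200:320,220:340],None,fx=5,fy=5,interpolation=cv2.INTER_CUBIC)[:,:,::-1])
E
```

```text
[ 4.894e+02 -1.000e-01  3.394e+02] 6.1 0.05 24.35 88.0 [ 0.6 -0.3 -0.2]
side 0.9 [171.4, 297.9] [[748.06400909 369.50036146]]
side 0.73 [377.9, 212.7] [[ 4.81988258e+02 -5.96469201e-02]]
top 0.94 [424.5, 295.9] [[ 4.87136533e+02 -4.49920492e-01]]
top 0.91 [264.5, 153.7] [[763.22558843 320.64298179]]
top {'uv': [334.2, 193.7], 'p': 0.84}
top {'uv': [235.3, 232.8], 'p': 0.37}
side {'uv': [254.9, 234.3], 'p': 0.65}
side {'uv': [348.6, 249.0], 'p': 0.53}
0.84 [248.1, 214.0, 274.1, 298.7]
```

View pics/side15.png

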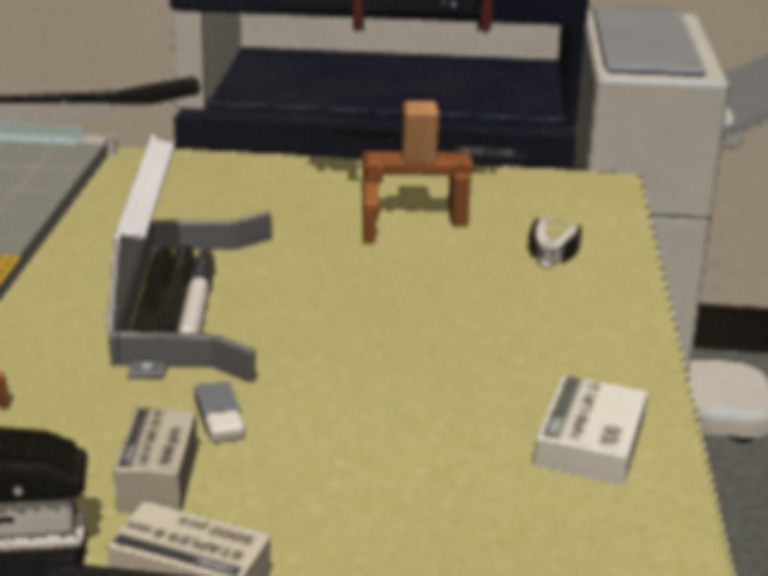

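View pics/lid.png

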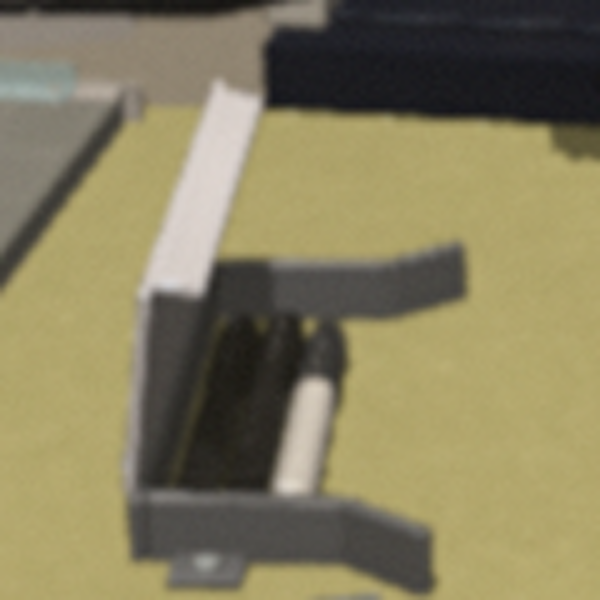

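```bash
python3 - <<'E'
from h import *
def E(t,y=0): return bay(35-71*np.cos(t)+4*np.sin(t),y,25+71*np.sin(t)+4*np.cos(t))
f=lambda v:np.r_[px("top",[E(v[0],v[1])])[0]-[334.2,193.7],px("side",[E(v[0],v[1])])[0]-[254.9,234.3]]
s=least_squares(f,[1.5,0]);print(s.x,s.fun,E(s.x[0]))
# side crop near-top corner
g=lambda v:px("side",[E(v[0],91)])[0]-[220+145/5,200+292/5]
s=least_squares(g,[1.5]);print(s.x,s.fun); print(E(1.57),E(1.4))
im=ctrl.get_image("top");cv2.imwrite("pics/t16.png",cv2.resize(im[120:270,220:420],None,fx=4,fy=4,interpolation=cv2.INTER_CUBIC)[:,:,::-1])
E
```

```text
[1.45844007 2.85466584] [ 0.50814199  0.88716904 -0.83317378  0.62678835] [np.float64(679.3328545996177), np.float64(176.04951989387087), np.float64(96.0008018377803)]
[1.37969374] [ 0.01982417 -0.14392643]
[np.float64(687.2156778374008), np.float64(176.9058685387722), np.float64(96.00316279500319)] [np.float64(675.2169440090777), np.float64(175.6023889167547), np.float64(95.64679940078163)]
```

View pics/t16.png

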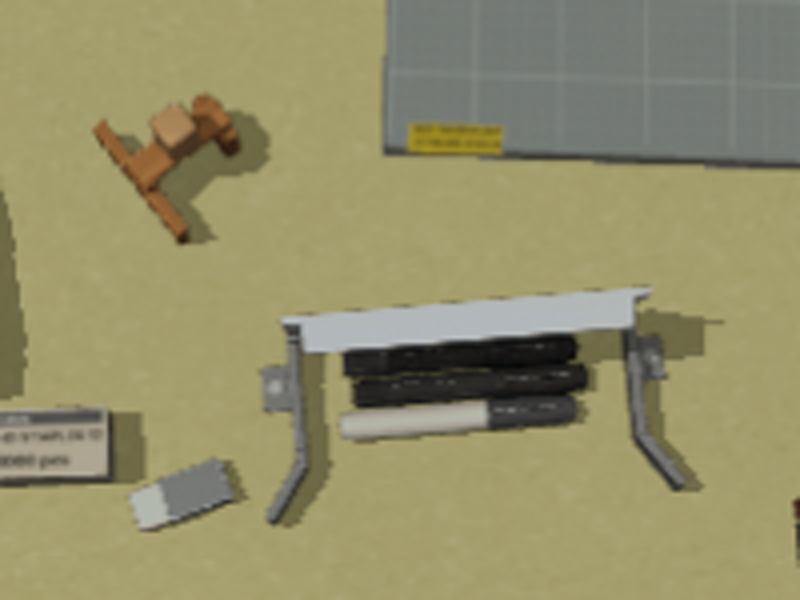

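```bash
python3 - <<'E'
from h import *
p,psi,_,o=state(); a=(*p,psi)
def T(x,z): b=bay(x,3,0); return (b[0],b[1],z+182,6.2)
t=T(76,157); d=T(76,80)
show(rows([a]+line(a,t,12)+line(t,d,5),1))
def C(th,r=60,h=14): return T(35-r*np.cos(th)+4*np.sin(th)+h,25+r*np.sin(th)+4*np.cos(th)-1)
q=C(1.45); print(q)
P=[d]+line(d,q,5)+[C(t) for t in np.linspace(1.45,0,19)[1:]]
show(rows(P,1))
E
```

```text
[[0.0132,0.0211,-0.0001,0,0,-0,1],
[0.0131,0.021,-0.0002,0,0,-0,1],
[0.0132,0.0211,-0.0001,0,0,-0,1],
[0.0132,0.021,-0.0001,0,0,-0,1],
[0.0131,0.0211,-0.0001,0,0,-0,1],
[0.0132,0.0211,-0.0002,0,0,-0,1],
[0.0132,0.021,-0.0001,0,0,-0.1,1],
[0.0131,0.0211,-0.0001,0,0,0,1],
[0.0131,0.0211,-0.0002,0,0,0,1],
[0.0131,0.0211,-0.0001,0,0,0,1],
[0.0132,0.021,-0.0001,0,0,0,1],
[0.0131,0.0211,-0.0001,0,0,0,1],
[-0,0,0.0154,0,0,0,1],
[-0,0,0.0154,0,0,0,1],
[-0,0,0.0154,0,0,0,1],
[-0,0,0.0154,0,0,0,1],
[-0,0,0.0154,0,0,0,1]] 17
(np.float64(693.6491488158027), np.float64(180.62241748809626), np.float64(266.0447905397248), 6.2)
[[0,-0.0061,-0.0008,0,0,-0,1],
[-0,-0.006,-0.0008,0,0,-0,1],
[-0,-0.0061,-0.0008,0,0,-0,1],
[-0,-0.006,-0.0008,0,0,-0,1],
[-0,-0.0061,-0.0008,0,0,-0,1],
[-0,-0.0048,0.0004,0,0,-0,1],
[-0,-0.0047,0.0009,0,0,-0,1],
[-0,-0.0047,0.0012,0,0,-0,1],
[-0,-0.0046,0.0016,0,0,-0,1],
[-0,-0.0044,0.0019,0,0,-0,1],
[-0,-0.0043,0.0023,0,0,-0,1],
[-0,-0.004,0.0027,0,0,-0,1],
[-0,-0.0039,0.003,0,0,-0,1],
[-0,-0.0036,0.0032,0,0,-0,1],
[-0,-0.0033,0.0036,0,0,-0,1],
[-0,-0.003,0.0038,0,0,-0,1],
[-0,-0.0027,0.004,0,0,-0,1],
[-0,-0.0023,0.0042,0,0,-0,1],
[-0,-0.002,0.0044,0,0,-0,1],
[-0,-0.0017,0.0046,0,0,-0,1],
[-0,-0.0013,0.0046,0,0,-0,1],
[-0,-0.0009,0.0048,0,0,-0,1],
[-0,-0.0005,0.0048,0,0,-0,1]] 23
```

jog_arm:
  steps:
    - [[0.0132, 0.0211, 0, 0, 0, 0, 1], [0.0131, 0.021, 0, 0, 0, 0, 1], [0.0132, 0.0211, 0, 0, 0, 0, 1], [0.0132, 0.021, 0, 0, 0, 0, 1], [0.0131, 0.0211, 0, 0, 0, 0, 1], [0.0132, 0.0211, 0, 0, 0, 0, 1], [0.0132, 0.021, 0, 0, 0, 0, 1], [0.0131, 0.0211, 0, 0, 0, 0, 1], [0.0131, 0.0211, 0, 0, 0, 0, 1], [0.0131, 0.0211, 0, 0, 0, 0, 1], [0.0132, 0.021, 0, 0, 0, 0, 1], [0.0131, 0.0211, 0, 0, 0, 0, 1], [0, 0, 0, 0, 0, 0, 1], [0, 0, 0, 0, 0, 0, 1], [0, 0, 0.0154, 0, 0, 0, 1], [0, 0, 0.0154, 0, 0, 0, 1], [0, 0, 0.0154, 0, 0, 0, 1], [0, 0, 0.0154, 0, 0, 0, 1], [0, 0, 0.0154, 0, 0, 0, 1]]

```text
t: 26.38
ee_pos: [723.5, 183.2, 259.1]
orientation: [-2.1, -2.335, 0.003]
ft_force: [0.0, 0.1, 0.6]
width: 0.6
```

```bash
python3 - <<'E'
from h import *
look(17,ov=False)
p=state()[0];print(inbay(p),p[2]-182)
E
```

```text
[723.5 183.2 259.1] 6.1 0.11 26.3833 0.6 [0.  0.1 0.6]
(np.float64(74.9), np.float64(2.3)) 75.09343269073884
```

View pics/side17.png

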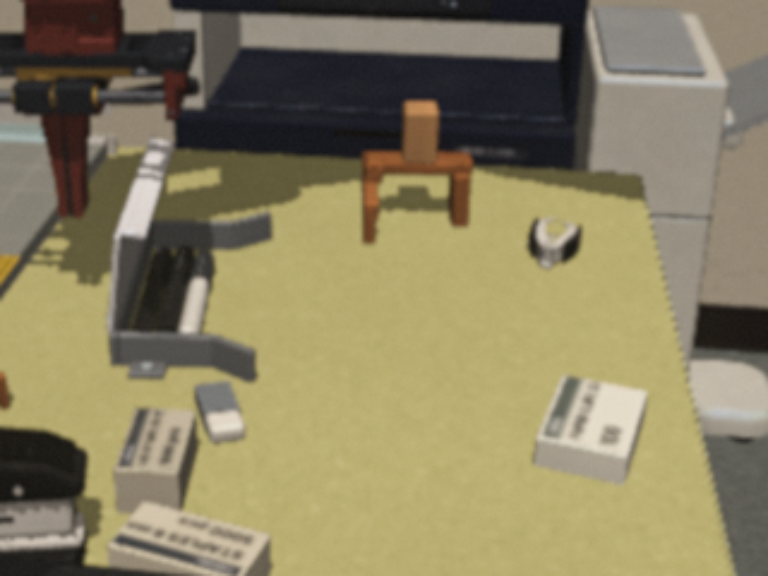

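jog_arm:
  steps:
    - [[0, -0.0061, -0.0017, 0, 0, 0, 1], [0, -0.006, -0.0017, 0, 0, 0, 1], [0, -0.0061, -0.0017, 0, 0, 0, 1], [0, -0.006, -0.0017, 0, 0, 0, 1], [0, -0.0061, -0.0017, 0, 0, 0, 1], [0, -0.0048, 0.0004, 0, 0, 0, 1], [0, -0.0047, 0.0009, 0, 0, 0, 1], [0, -0.0047, 0.0012, 0, 0, 0, 1], [0, -0.0046, 0.0016, 0, 0, 0, 1], [0, -0.0044, 0.0019, 0, 0, 0, 1], [0, -0.0043, 0.0023, 0, 0, 0, 1], [0, -0.004, 0.0027, 0, 0, 0, 1]]

```text
t: 27.48
ee_pos: [662.3, 177.1, 258.7]
orientation: [-2.1, -2.337, 0.0]
ft_force: [-0.0, -0.3, -0.0]
width: 0.6
```

```bash
python3 - <<'E'
from h import *
look(18,ov=False)
p=state()[0];print(inbay(p),p[2]-182)
t=1.45-7*1.45/18;print(35-60*np.cos(t)+4*np.sin(t)+14,25+60*np.sin(t)+4*np.cos(t)-1)
E
```

```text
[662.3 177.1 258.7] 6.1 0.01 27.4833 0.6 [-0.  -0.3 -0. ]
(np.float64(13.7), np.float64(2.9)) 76.1716368362246
14.15272034476541 73.0068066765207
```

View pics/side18.png

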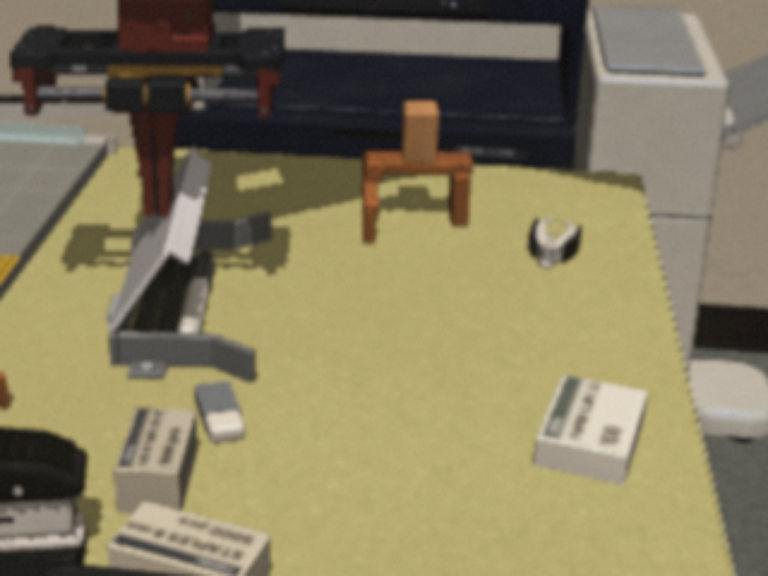

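jog_arm:
  steps:
    - [[0, -0.0039, 0.0034, 0, 0, 0, 1], [0, -0.0036, 0.0036, 0, 0, 0, 1], [0, -0.0033, 0.004, 0, 0, 0, 1], [0, -0.003, 0.0042, 0, 0, 0, 1], [0, -0.0027, 0.0044, 0, 0, 0, 1], [0, -0.0023, 0.0046, 0, 0, 0, 1], [0, -0.002, 0.0048, 0, 0, 0, 1], [0, -0.0017, 0.0048, 0, 0, 0, 1], [0, -0.0013, 0.0048, 0, 0, 0, 1], [0, -0.0009, 0.0048, 0, 0, 0, 1]]

```text
t: 28.42
ee_pos: [638.0, 174.5, 215.1]
orientation: [-2.1, -2.337, 0.001]
ft_force: [-0.1, -0.3, 0.6]
width: 0.7
```

```bash
python3 - <<'E'
from h import *
look(19,ov=False)
p=state()[0];print(inbay(p),p[2]-182)
E
```

```text
[638.  174.5 215.1] 6.1 0.02 28.4167 0.7 [-0.1 -0.3  0.6]
(np.float64(-10.5), np.float64(2.9)) 32.5770661073804
```

View pics/side19.png

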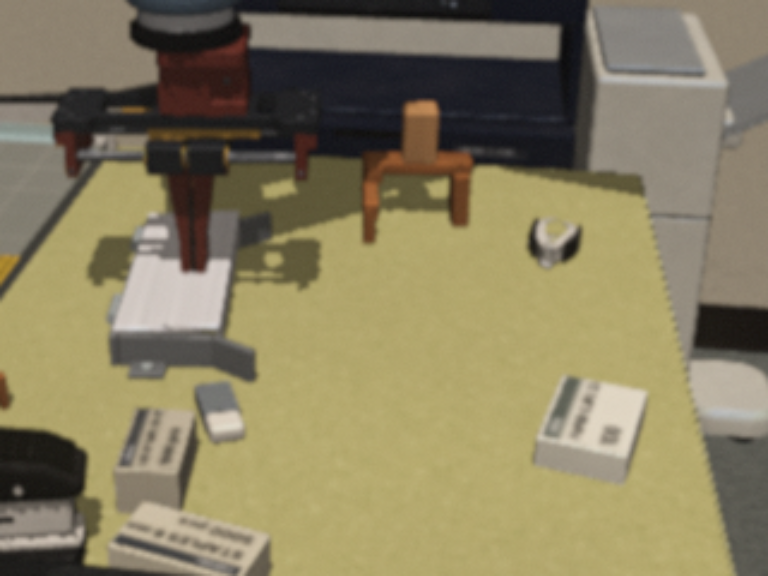

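Nearly shut. I'll press down gently in small steps and watch the force.

jog_arm:
  steps:
    - [[0, 0, 0.002, 0, 0, 0, 1], [0, 0, 0.001, 0, 0, 0, 1], [0, 0, 0.001, 0, 0, 0, 1], [0, 0, 0, 0, 0, 0, 1]]

```text
t: 28.85
ee_pos: [638.3, 174.5, 211.6]
orientation: [2.1, 2.337, 0.0]
ft_force: [0.2, -0.1, 0.5]
width: 0.5
```

jog_arm:
  steps:
    - [[0, 0, 0.0007, 0, 0, 0, 1], [0, 0, 0.0007, 0, 0, 0, 1], [0, 0, 0, 0, 0, 0, 1]]

```text
t: 29.1
ee_pos: [638.4, 174.6, 211.3]
orientation: [2.1, 2.336, 0.001]
ft_force: [-1.7, -1.2, 6.9]
width: 0.5
```

jog_arm:
  steps:
    - [[0, 0, 0.0007, 0, 0, 0, 1], [0, 0, 0, 0, 0, 0, 1], [0, 0, -0.004, 0, 0, 0, 1], [0, 0, -0.02, 0, 0, 0, 1], [0, 0, -0.03, 0, 0, 0, 1], [0, 0, -0.04, 0, 0, 0, 1], [-0.03, -0.02, -0.03, 0, 0, 0, 1], [-0.04, -0.01, 0, 0, 0, 0, 1], [-0.04, -0.01, 0, 0, 0, 0, 1], [-0.04, -0.01, 0, 0, 0, 0, 1], [-0.04, -0.01, 0, 0, 0, 0, 1], [-0.04, -0.01, 0, 0, 0, 0, 1], [-0.04, -0.01, 0, 0, 0, 0, 1], [-0.04, -0.01, 0, 0, 0, 0, 1], [0, 0, 0, 0, 0, 0, 1]]

```text
t: 30.35
ee_pos: [582.6, -145.7, 330.6]
orientation: [2.105, 2.33, -0.001]
ft_force: [-0.3, 0.6, 0.3]
width: 0.3
```

```bash
python3 - <<'E'
from h import *
look(20,ov=False)
for n in("side","top"):
    for r in ctrl.landmark_of("lid_edge",n): print(n,r)
    print(px(n,[bay(-36,0,29)]))
    for r in ctrl.landmark_of("rake_grip",n): print(n,r["p"],r["uv"],w(n,r["uv"],78))
    print(n,"lid corners shut",px(n,[bay(-36,91,29),bay(-36,-91,29),bay(35,91,29),bay(35,-91,29)]).round(1).tolist())
for t,z in (("staple_box",27),("staple_remover",15),("clip_box",21),("eraser",13)):
    for r in ctrl.trace(t,"top"): print(t,round(r["p"],2),rect(r["pixels"],z))
im=ctrl.get_image("side"); cv2.imwrite("pics/lid2.png",cv2.resize(im[230:320,230:350],None,fx=6,fy=6,interpolation=cv2.INTER_CUBIC)[:,:,::-1])
E
```

```text
[ 582.6 -145.7  330.6] 5.8 0.12 30.35 0.3 [-0.3  0.6  0.3]
side {'uv': [297.8, 270.2], 'p': 0.82}
[[295.07346239 270.56064556]]
side 0.84 [375.4, 211.1] [[487.23836423  -8.01294391]]
side 0.72 [172.6, 300.6] [[743.497506   376.32368565]]
side lid corners shut [[290.3, 297.0], [299.1, 248.4], [245.4, 296.1], [261.4, 247.8]]
[[337.90829208 233.56496798]]
top 0.98 [426.1, 296.7] [[485.64442998  -3.60034878]]
top 0.62 [263.8, 154.3] [[761.94744486 321.99323372]]
top lid corners shut [[293.6, 237.2], [382.0, 230.0], [290.9, 203.2], [378.6, 196.2]]
staple_box 0.81 (613.1, 384.2, 66, 42, 2.9)
staple_box 0.79 (576.9, 463.3, 74, 44, 75.7)
staple_box 0.22 (366.3, 307.3, 76, 52, -13.7)
staple_remover 0.52 (379.6, 54.4, 55, 38, 0.9)
staple_remover 0.25 (490.1, -2.2, 116, 90, 6.0)
clip_box 0.9 (365.4, 308.3, 77, 53, -13.4)
eraser 0.5 (590.3, 319.4, 49, 23, 20.1)
```

View pics/lid2.png

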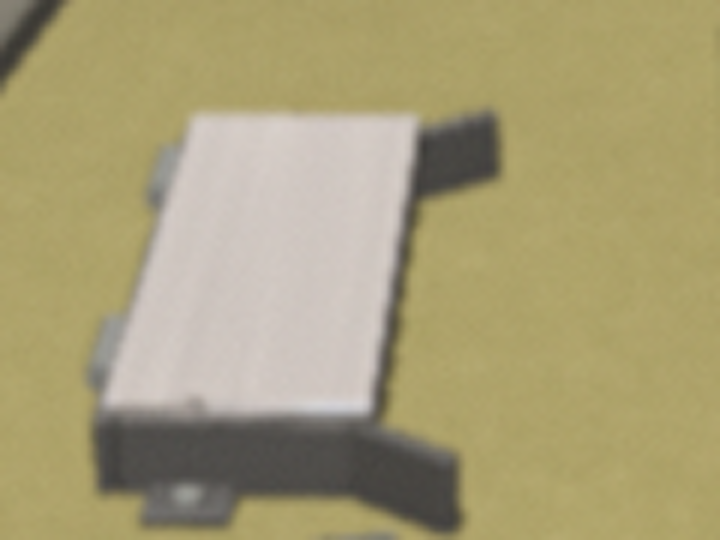

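View pics/top20.png

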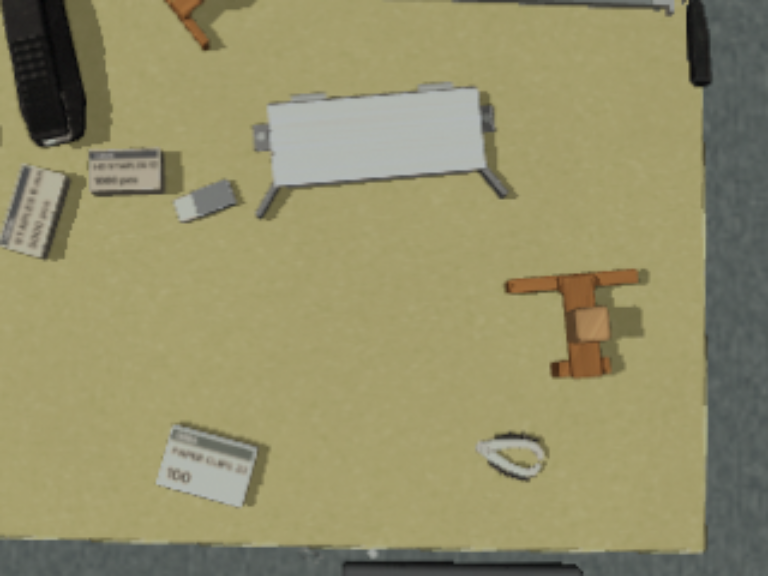

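```bash
python3 -c "
from workcell import ctrl
print(ctrl.close_job())"
```

```text
the job is handed in; nothing more can be done
None
```

I raked the three markers one at a time (middle, right, left) along curved paths into the bay. I then stood the rake at about (488, -2) mm, shut the lid with the closed fingertips, and handed the job in at about 31 s of the 72 s allowed. No verdict was reported.

**Markers:** Before the lid was shut, they measured at bay x = +19, +4 and -13 mm, with y between -4 and -7 mm. They were parallel to the back wall within about 0.5° and lay flat. I could not see them again once the lid was closed.

**Lid:** Pressing on it met about 7 N with the fingertips at 29 mm, the height of the shut lid. In the pictures it lies flush on the walls. The edge point sits within about 3 px of where a shut lid should be.

**Rake:** It stands upright, about 240 mm from the bay centre and not touching it.

**Bystanders:** All five measured within about 2 mm of where they started.

**Disagreements:** The side and top cameras differ by up to about 7 mm on marker and rake positions, mostly in y. That is well inside the tolerances. No check failed.

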